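Load the nursery drying station and start it

ROBOT

A 7-joint arm with a two-finger parallel gripper is mounted at the origin on the work surface. World frame = base frame: x ahead of the robot, y to its left, z up, the work surface at z = 0. Lengths are in m, angles in rad, forces in N, time in s.
With the tool pointing down it reaches from about 0.4 to 0.85 m from the base axis. Payload 4.5 kg.
Tool frame: the origin (TCP) lies at the very end of the fingers, on their centre line; the grasp point (between the pads) lies 19 mm behind it; z points along the fingers, x is the direction in which the jaws open and shut, and the axes are right-handed (so a half turn about z gives the same grasp; the last joint's range is limited). The gripper opens to 85 mm and grips with 20 to 120 N. Pads are 22 mm wide; open, the fingers measure 114 mm over their backs; the gripper's body (76 mm by 85 mm) begins 54 mm behind the grasp point. The pads swing forward as they close: fully open they stand 13 mm farther back than shut.
Start: joints at [-1.205, 0.689, -0.195, 1.565, 0.157, 0.902, -0.215], TCP at [0.204, 0.591, 0.231] pointing down, gripper open.
Joint ranges: [-3.01, 3.01], [-0.46, 2.08], [-1.47, 1.51], [0.13, 2.56], [-1, 4.14], [0.04, 2.09], [-2.66, 2.66]. Speed limits (rad/s): [2.57, 2.57, 3.14, 3.14, 3.14, 3.14, 3.14].

INTERFACE

Orientations are given as a rotation vector (axis times angle).
In Python, from bench import * gives the robot as it stands.
- The arm moves only by the shell command python3 -m jog 'ROWS' [OPENING] [FORCE]. ROWS is a JSON object of lists of equal length, an entry for each row: "xyz": the shift along the tool's x, y, z in mm, a list of three; "angular": the turn, a rotation vector about the tool's x, y, z in rad, a list of three. In form: {"xyz": [[tx, ty, tz], ...], "angular": [[rx, ry, rz], ...]}. A call has 1 to 10 rows; each row is the pose to reach, as a shift and turn from the pose commanded when the call began, along the tool's axes at that moment; what a row does not reach only later rows make up. A row lasts 1/10 s, in which the tool goes at most 50 mm and 8.59 degrees, less where a joint would pass 70% of its speed; a pose out of reach is approached as far as the arm can. A call with a gripper value outside its range is refused whole. OPENING is the finger opening in mm, from 0 to 85.4, set as the call begins (- or left out, the last holds). The fingers move at their own pace and stop on an object; FORCE is the grip in N (left out, the last holds). Time passes only in rows, so rows that repeat a pose let the fingers close. It gives the time, the measured TCP pose, the force and the opening at its end, in the units of the state.
- get_obs(): the state, without advancing time (a new reading comes with each control period).
- snapshot(name): name is "scene" or "top" or "wrist"; returns (picture, depth): 480x640x3 uint8, red, green, blue; 480x640 float32, m along the optical axis (not along the pixel's ray), 0 where there is no reading.
- calibration(name): a dict with "fx", "fy", "cx", "cy" (pixels), "view" (4x4, takes a point from world to camera coordinates). Camera axes: x right, y up, looking along -z (the intrinsics and any distortion apply to the point x, -y, -z); pixel columns grow to the right and rows downward; lengths in m; the calibration is good to about 2 mm. A picture is of the moment at which its call begins: read the wrist's pose just before it. calibration takes no time and is no camera call; for the wrist camera it gives the pose at the moment of the call.
- sign_off(): hands the job in, once; it reports no verdict.
The state is a dict: "time_s": time; "joint_positions": joint angles; "qd": joint speeds; "joint_torque": joint torques, N m; "position": TCP position; "ee_rot": TCP orientation; "contact_force": force on the tool from outside, world axes, zero at the start; "ft_torque": the same for the moment, N m; "gripper_width": finger opening in m.
Only numpy, scipy, OpenCV 4.12 (cv2) and the standard library are available. Lean on these libraries where they do the work, as an engineer would, in place of code of your own. Each camera call takes 0.05 s, during which the arm holds its last target.

TASK

The washed steel cups are standing mouth-down on the nightstand and will not dry: hang every one of them mouth-down on its own leaning peg of the drying station, pushed on until the cup's floor rests on the peg's tip and the cup lies along the peg. Lay the baby brush flat in the wider compartment of the tray and the spoon flat in the narrower one, each lengthwise with its head at the end away from the robot. Only when everything is loaded, push the station's lever away from the robot, past the stiff detent, into the start notch and leave it there; leave the other things on the nightstand where they are.

Things in the scene. Friction and masses are not known exactly. Their poses are not given: they have to be found in the camera images.
- dryer: white plastic drying station, fixed: drip base 170 (x) x 420 (y) x 18 mm, three slim leaning pegs rising from its far half, and at its right (-y) end a console block (110 x 75 mm, top 56 mm above the table) with a lever. Origin: centre of its underside; x points away from the robot, y along the row of pegs, to the left.
- tray: wooden tray with two lengthwise compartments, fixed, 180 (x) x 155 (y) mm, floor 4 mm thick, walls and divider 5 mm thick, their tops 18 mm above the table; compartments 170 mm long, the right one (-y) 80 mm wide, the left one (+y) 60 mm. Origin: centre of its underside; x along the compartments, away from the robot.
- wide_floor (a point): centre of the floor of the wider (80 mm) tray compartment, 4 mm above the table; axes as the tray's
- narrow_floor (a point): centre of the floor of the narrower (60 mm) tray compartment, 4 mm above the table; axes as the tray's
- dry_lever (a joint): console lever, turning about the station's y axis: at 0 it leans 0.5 rad towards the robot (-x), at 1.0 (end stop) 0.5 rad away. Stays where left. Starts at 0 to 0.25, moves with about 2 N at its ball, meets a stiff detent at about 0.43 to 0.77 (about 11 N at the ball), then is in the start notch (0.8 to 1.0).
- lever_tip (a point): centre of the lever's black ball (22 mm across), 100 mm from the pivot; the lever's rod is 12 mm thick steel
- lever_pivot (a point): the lever's pivot, at the top of the console, 56 mm above the table; does not move; axes as the station's
- peg1: left (+y) draining peg: a white 12 mm thick round rod, 130 mm long with a rounded tip, 100 mm from its neighbour, fixed to the station, leaning 0.52 rad (30 degrees) from vertical towards the robot. Origin at its root on the drip base (18 mm above the table); z runs up along the peg, so its tip is at z = 130 mm.
- peg2: middle draining peg: a white 12 mm thick round rod, 130 mm long with a rounded tip, 100 mm from its neighbour, fixed to the station, leaning 0.52 rad (30 degrees) from vertical towards the robot. Origin at its root on the drip base (18 mm above the table); z runs up along the peg, so its tip is at z = 130 mm.
- peg3: right (-y) draining peg: a white 12 mm thick round rod, 130 mm long with a rounded tip, 100 mm from its neighbour, fixed to the station, leaning 0.52 rad (30 degrees) from vertical towards the robot. Origin at its root on the drip base (18 mm above the table); z runs up along the peg, so its tip is at z = 130 mm.
- cup_a: tall steel cup without handles, 88 mm tall, outside 60 mm across at the mouth tapering to 50 mm at the closed end, wall 2 mm, inside floor 84 mm from the mouth, 90 g. Starts mouth-down on the table; grip across the closed end. Origin: centre of the mouth plane; z along the axis from mouth to closed end (up at the start). May be absent.
- cup_b: second tall steel cup without handles, 88 mm tall, outside 60 mm across at the mouth tapering to 50 mm at the closed end, wall 2 mm, inside floor 84 mm from the mouth, 90 g. Starts mouth-down on the table; grip across the closed end. Origin: centre of the mouth plane; z along the axis from mouth to closed end (up at the start). May be absent.
- cup_c: short steel cup without handles, 74 mm tall, outside 60 mm across at the mouth tapering to 50 mm at the closed end, wall 2 mm, inside floor 70 mm from the mouth, 90 g. Starts mouth-down on the table; grip across the closed end. Origin: centre of the mouth plane; z along the axis from mouth to closed end (up at the start). May be absent.
- brush: small baby brush lying flat, 131 mm long, 50 g: wooden handle 14 mm wide and 12 mm thick, head 55 x 38 mm with a bristle block facing up, 22 mm high in all. Best gripped across the handle about 5 mm behind the origin. Origin on its underside, x from the handle to the head, z up. The handle runs from x = -75 to 18 mm, the head from 18 to 72 mm.
- brush_head (a point): centre of the brush head, 45 mm ahead of the origin, 6 mm above the underside
- spoon: flat steel feeding spoon lying flat, 147 mm long, 50 g: straight handle 12 mm wide and 10 mm thick, head 26 mm wide and 8 mm thick. Best gripped across the handle about 5 mm behind the origin. Origin on its underside, x from the handle to the head, z up. The handle runs from x = -72 to 32 mm, the head from 30 to 75 mm.
- spoon_head (a point): centre of the spoon head, 50 mm ahead of the origin, 5 mm above the underside
- cream_jar: closed white cream jar, 48 mm across, 42 mm tall, standing among the things; leave alone. Origin at the centre of its underside.
- ring_toy: wooden stacking ring toy, 100 mm across, 132 mm tall; leave alone. Origin at the centre of its underside.
- bib: folded stiff silicone bib, 140 x 100 x 27 mm; leave alone. Origin at the centre of its underside.
- book: thin picture book lying flat, 150 x 190 x 16 mm; leave alone. Origin at the centre of its underside.
Not all that is in view belongs to the job. Leave any turquoise or yellow look-alike of the cup_a alone. Leave any red look-alike of the tray alone.

How it is judged:
On the way, in this order (a step that is already met when the one before it is completed fails the run):
1. every cup present hangs seated on a peg, brush and spoon lie in their compartments (((z of cup_a in the frame of peg1 between 0.034 and 0.058 m and x of cup_a in the frame of peg1 between -0.035 and 0.035 m and y of cup_a in the frame of peg1 between -0.035 and 0.035 m and angle between the z axis of cup_a and the z axis of peg1, either way round below 0.25 rad) or (z of cup_a in the frame of peg2 between 0.034 and 0.058 m and x of cup_a in the frame of peg2 between -0.035 and 0.035 m and y of cup_a in the frame of peg2 between -0.035 and 0.035 m and angle between the z axis of cup_a and the z axis of peg2, either way round below 0.25 rad) or (z of cup_a in the frame of peg3 between 0.034 and 0.058 m and x of cup_a in the frame of peg3 between -0.035 and 0.035 m and y of cup_a in the frame of peg3 between -0.035 and 0.035 m and angle between the z axis of cup_a and the z axis of peg3, either way round below 0.25 rad)) and linear speed of each of cup_a, cup_b, cup_c, brush, spoon below 0.03 m/s and ((z of cup_b in the frame of peg1 between 0.034 and 0.058 m and x of cup_b in the frame of peg1 between -0.035 and 0.035 m and y of cup_b in the frame of peg1 between -0.035 and 0.035 m and angle between the z axis of cup_b and the z axis of peg1, either way round below 0.25 rad) or (z of cup_b in the frame of peg2 between 0.034 and 0.058 m and x of cup_b in the frame of peg2 between -0.035 and 0.035 m and y of cup_b in the frame of peg2 between -0.035 and 0.035 m and angle between the z axis of cup_b and the z axis of peg2, either way round below 0.25 rad) or (z of cup_b in the frame of peg3 between 0.034 and 0.058 m and x of cup_b in the frame of peg3 between -0.035 and 0.035 m and y of cup_b in the frame of peg3 between -0.035 and 0.035 m and angle between the z axis of cup_b and the z axis of peg3, either way round below 0.25 rad)) and ((z of cup_c in the frame of peg1 between 0.048 and 0.072 m and x of cup_c in the frame of peg1 between -0.035 and 0.035 m and y of cup_c in the frame of peg1 between -0.035 and 0.035 m and angle between the z axis of cup_c and the z axis of peg1, either way round below 0.25 rad) or (z of cup_c in the frame of peg2 between 0.048 and 0.072 m and x of cup_c in the frame of peg2 between -0.035 and 0.035 m and y of cup_c in the frame of peg2 between -0.035 and 0.035 m and angle between the z axis of cup_c and the z axis of peg2, either way round below 0.25 rad) or (z of cup_c in the frame of peg3 between 0.048 and 0.072 m and x of cup_c in the frame of peg3 between -0.035 and 0.035 m and y of cup_c in the frame of peg3 between -0.035 and 0.035 m and angle between the z axis of cup_c and the z axis of peg3, either way round below 0.25 rad)) and y of brush in the frame of wide_floor between -0.035 and 0.035 m and x of brush_head in the frame of wide_floor between 0.02 and 0.085 m and z of brush in the frame of wide_floor below 0.006 m and angle between each of brush, spoon's own z axis and vertical below 0.12 rad and angle between the x axis of each of brush, spoon and the x axis of tray, either way round below 0.35 rad and y of spoon in the frame of narrow_floor between -0.025 and 0.025 m and x of spoon_head in the frame of narrow_floor between 0.02 and 0.085 m and z of spoon in the frame of narrow_floor below 0.006 m), for 0.2 s.
2. the lever is pushed past the detent into the start notch (value of joint dry_lever above 0.8 rad), for 0.2 s.
At the end, for the whole second after the job is handed in: Each cup present rests on its own peg: inside floor within 12 mm along the peg of its tip, axis within 0.25 rad. Brush in wider, spoon in narrower compartment: flat, lengthwise within 0.35 rad, head in the far half. All at rest, lever beyond 0.8 rad (all of step 1 and value of joint dry_lever above 0.8 rad); the robot touches nothing.
It fails at once if a thing that is not part of the job is pushed more than 40 mm away (distance of any of cream_jar, ring_toy, bib, book from where it was at the start of the episode above 0.04 m).
Of cup_a, cup_b, cup_c only 2 to 3 are there at a start; the rules pass over those that are not, and their reading is None.
At some moment in a run one of brush, spoon may be knocked a few centimetres aside while the robot is not near it.
It also fails if it takes over 210 s, if anything falls off the work surface, if the arm or the gripper's body presses on something with over 40 N, if the wrist force passes 120 N, or if a joint passes its speed limit or range.

## Working session

There is one attempt and no reset: what is moved stays moved. The work goes in short steps, Python scripts to look and compute and a shell command to move; the robot and the scene stay as the last step left them, time stands still between calls to the robot, and variables do not carry over. Pictures are saved under pics/ and viewed, and the job is handed in when it is done.

```bash
ls; mkdir -p pics
python3 - <<'E'
from bench import *
import cv2,numpy as np
o=get_obs();print(o)
for n in ["scene","top","wrist"]:
    p,d=snapshot(n); cv2.imwrite(f"pics/{n}0.png",p[:,:,::-1]); np.savez(f"{n}0.npz",p=p,d=d)
    c=calibration(n);print(n,{k:np.round(v,4).tolist() if hasattr(v,'__len__') else v for k,v in c.items()},(d>0).mean(), d.min(), d.max())
E
```

```text
pics
{'time_s': 0.0, 'joint_positions': array([-1.20520398,  0.69001214, -0.19451295,  1.56640024,  0.15733006,
        0.90246024, -0.2151219 ]), 'qd': array([ 6.38313627e-05, -1.88095572e-03, -1.20855240e-03, -2.96040268e-04,
        4.54479709e-04, -2.61693594e-03,  1.76619185e-03]), 'joint_torque': array([ 3.09211600e-05, -5.39604592e+01, -1.26636285e+00, -1.58545607e+01,
        9.18174803e-03,  9.60107282e-03, -6.48495529e-06]), 'position': array([0.20342371, 0.59026192, 0.23045147]), 'ee_rot': array([ 2.55671238e+00,  1.82350677e+00, -2.25999871e-03]), 'contact_force': array([0.4960895 , 0.1295465 , 0.14609316]), 'ft_torque': array([-0.03161637, -0.03958477,  0.00171951]), 'gripper_width': 0.08530261082481727}
scene {'fx': 486.0316922258892, 'fy': 486.0316922258892, 'cx': 312.4244369095026, 'cy': 245.4337435181794, 'view': [[-0.8276, 0.5612, -0.0054, 0.473], [-0.4579, -0.6695, 0.5849, 0.1348], [0.3246, 0.4865, 0.8111, -1.4196], [0.0, 0.0, 0.0, 1.0]]} 0.9959635416666667 0.0 3.5609593
top {'fx': 622.9611971182144, 'fy': 622.9611971182144, 'cx': 326.7094175433614, 'cy': 241.13455469300754, 'view': [[0.0099, -1.0, -0.0009, -0.0636], [0.9987, 0.0098, 0.0499, -0.5294], [-0.0499, -0.0014, 0.9988, -1.551], [0.0, 0.0, 0.0, 1.0]]} 0.9959928385416666 0.0 2.3989253
wrist {'fx': 398.3806819823607, 'fy': 398.3806819823607, 'cx': 329.61601787767603, 'cy': 239.86115949569154, 'view': [[0.3259, 0.9454, -0.0014, -0.6235], [-0.9047, 0.3114, -0.2908, 0.0378], [-0.2745, 0.096, 0.9568, -0.3794], [0.0, 0.0, 0.0, 1.0]]} 0.99609375 0.0 1.437403
```

View pics/scene0.png

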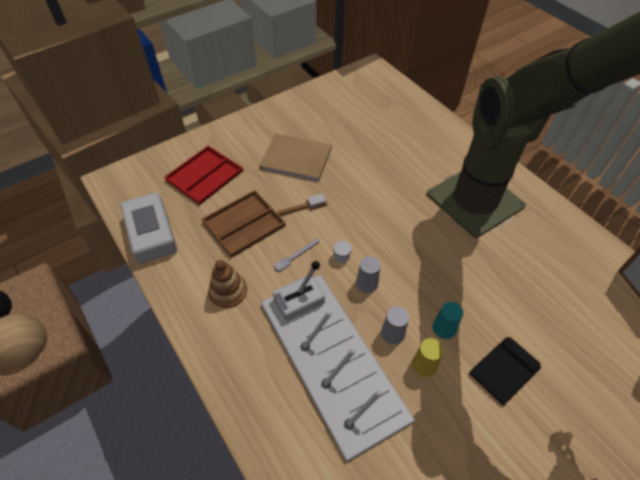

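View pics/top0.png

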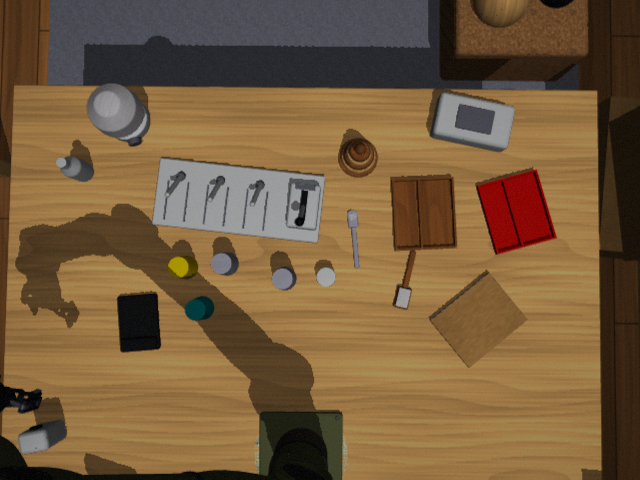

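View pics/wrist0.png

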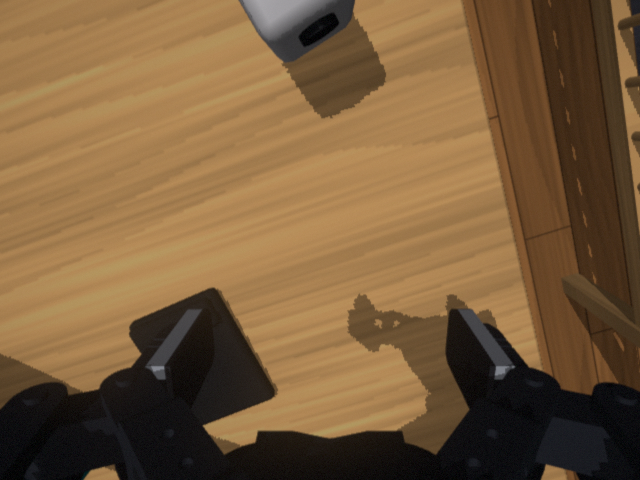

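Top view: two plain steel cups at (223,263) and (284,278). The white, smaller object at (326,276) is the jar. The yellow (182,266) and turquoise (199,308) cups are look-alikes. The brown tray is at (423,212) and the red look-alike at (516,211). The spoon is at (353,238) with its head away from the robot, and the brush at (405,280) with its head towards the robot. Next I'll measure, with enlarged crops to confirm.

```bash
cat > h.py <<'E'
from bench import *
import cv2,numpy as np
from scipy.spatial.transform import Rotation as Ro
def cam(n):
    c=calibration(n); V=np.array(c["view"]); return c,V
def cloud(d,c):
    V=np.array(c["view"]); v,u=np.mgrid[0:480,0:640]
    P=np.stack([(u-c["cx"])/c["fx"]*d,-(v-c["cy"])/c["fy"]*d,-d],-1)
    W=(P-V[:3,3])@V[:3,:3]   # R^T (p-t)
    W[d<=0]=np.nan
    return W
def proj(X,c):
    V=np.array(c["view"]); p=V[:3,:3]@np.array(X)+V[:3,3]
    return c["cx"]+c["fx"]*p[0]/-p[2], c["cy"]+c["fy"]*(-p[1])/-p[2]
def ray(u,v,z,c):
    V=np.array(c["view"]); R=V[:3,:3]; C=-R.T@V[:3,3]
    r=R.T@np.array([(u-c["cx"])/c["fx"],-(v-c["cy"])/c["fy"],-1])
    return C+r*(z-C[2])/r[2]
def snap(n,name):
    c=calibration(n);p,d=snapshot(n);cv2.imwrite(f"pics/{name}.png",p[:,:,::-1]);return p,d,c
def down(yaw,tilt=0,tyaw=0):
    """tool x at angle yaw in world, tool z down, then tilted by tilt so z leans toward direction tyaw"""
    x=np.array([np.cos(yaw),np.sin(yaw),0]);z=np.array([0,0,-1.]);y=np.cross(z,x)
    R=np.stack([x,y,z],1)
    a=np.array([-np.sin(tyaw),np.cos(tyaw),0])  # rotate z about a
    return Ro.from_rotvec(-a*tilt)*Ro.from_matrix(R)
def move(pos,R,obs=None,base=None):
    """print shift/turn from measured (or base=(pos,R)) to pos,R"""
    o=get_obs(); p0,R0=(o["position"],Ro.from_rotvec(o["ee_rot"])) if base is None else base
    s=R0.inv().apply(np.array(pos)-p0)*1000; w=(R0.inv()*R).as_rotvec()
    print("xyz",np.round(s,1).tolist(),"ang",np.round(w,3).tolist(),"| t",round(o["time_s"],2))
    return s,w
E
python3 - <<'E'
from h import *
z=np.load("top0.npz");p,d=z["p"],z["d"];c=calibration("top");W=cloud(d,c)
z2=np.load("scene0.npz");p2,d2=z2["p"],z2["d"];c2=calibration("scene");W2=cloud(d2,c2)
print("table z",np.nanmedian(W[330:400,250:400,2]),np.nanmedian(W[:,:,2][350:400,400:420]))
hsv=cv2.cvtColor(p,cv2.COLOR_RGB2HSV)
for nm,(u,v) in dict(cup1=(223,263),cup2=(284,278),jar=(326,276),yellow=(182,266),turq=(199,308),book=(478,319),ring=(359,157)).items():
    w=W[v-22:v+23,u-22:u+23].reshape(-1,3); w=w[np.isfinite(w[:,2])]
    h=np.percentile(w[:,2],97); s=w[w[:,2]>h-0.006]; print(nm,"top z",h.round(4),"c",((s.min(0)+s.max(0))/2).round(4),"mean",s.mean(0).round(4),"ext",(np.ptp(s,axis=0)).round(3))
big=cv2.resize(p[140:320,140:440],None,fx=2.6,fy=2.6,interpolation=cv2.INTER_CUBIC)
cv2.imwrite("pics/topcrop.png",big[:,:,::-1])
big=cv2.resize(p2[180:440,240:440],None,fx=2.3,fy=2.3,interpolation=cv2.INTER_CUBIC)
cv2.imwrite("pics/scenecrop.png",big[:,:,::-1])
E
```

```text
table z -0.0003937000095745355 -0.0004114233361629492
cup1 top z 0.0903 c [0.4716 0.1932 0.0917] mean [0.4703 0.1939 0.0885] ext [0.048 0.049 0.015]
cup2 top z 0.0903 c [0.4349 0.0471 0.0902] mean [0.4352 0.0479 0.0884] ext [0.048 0.048 0.012]
jar top z 0.0448 c [ 0.4403 -0.0551  0.0452] mean [ 0.4405 -0.0558  0.0429] ext [0.044 0.044 0.013]
yellow top z 0.0906 c [0.461  0.2952 0.0907] mean [0.4607 0.2957 0.0885] ext [0.048 0.05  0.012]
turq top z 0.0904 c [0.3593 0.2534 0.0903] mean [0.3598 0.2535 0.0887] ext [0.048 0.048 0.012]
book top z 0.0223 c [ 0.3396 -0.4363  0.0216] mean [ 0.3408 -0.4358  0.0189] ext [0.11  0.111 0.011]
ring top z 0.1269 c [ 0.7422 -0.1336  0.1291] mean [ 0.7419 -0.1338  0.1279] ext [0.026 0.026 0.015]
```

View pics/topcrop.png

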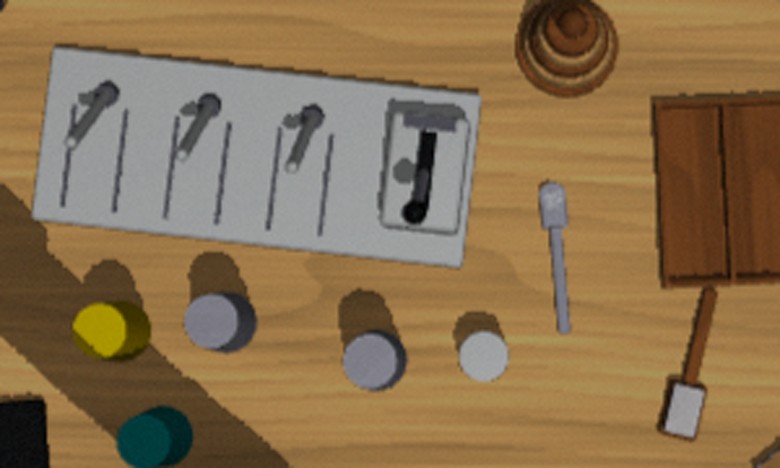

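View pics/scenecrop.png

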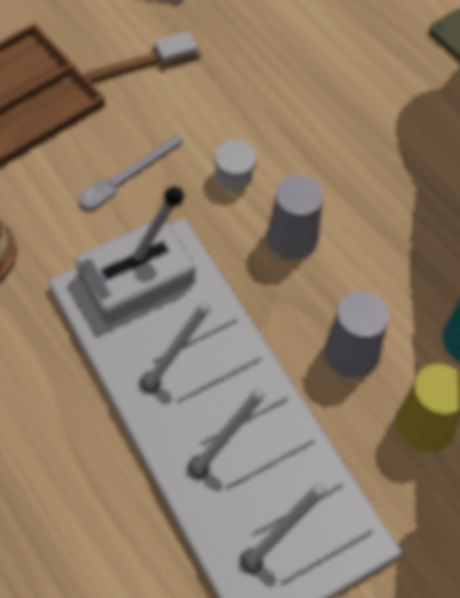

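Confirmed: two plain steel cups, both tall (top at about 88 mm), so there are no other steel cups. Now the station, the tray and both utensils.

Run:
```python
from h import *
z=np.load("top0.npz");p,d=z["p"],z["d"];c=calibration("top");W=cloud(d,c)
z2=np.load("scene0.npz");p2,d2=z2["p"],z2["d"];c2=calibration("scene");W2=cloud(d2,c2)
hsv=cv2.cvtColor(p,cv2.COLOR_RGB2HSV)
def rect(mask,name,zp,c=c):
    cs,_=cv2.findContours(mask.astype(np.uint8),cv2.RETR_EXTERNAL,cv2.CHAIN_APPROX_NONE)
    k=max(cs,key=cv2.contourArea)[:,0,:]
    pts=np.array([ray(u,v,zp,c)[:2] for u,v in k],np.float32)
    r=cv2.minAreaRect(pts); b=cv2.boxPoints(r)
    print(name,"c",np.round(r[0],4),"size",np.round(r[1],4),"ang",round(r[2],2)); return r,b,k
# station: low saturation bright
m=(hsv[...,1]<60)&(hsv[...,2]>60); roi=np.zeros_like(m); roi[150:248,145:332]=1
m=m&roi
m=cv2.morphologyEx(m.astype(np.uint8),cv2.MORPH_CLOSE,np.ones((9,9)))
rect(m,"station",0.018)
zb=W[...,2]; s=(zb>0.012)&(zb<0.024); s[:, :]&=roi.astype(bool)
rect(cv2.morphologyEx(s.astype(np.uint8),cv2.MORPH_CLOSE,np.ones((9,9))),"station depth",0.018)
# tips
for nm,(CC,WW) in dict(top=(c,W),scene=(c2,W2)).items():
    w=WW.reshape(-1,3); w=w[np.isfinite(w[:,2])]
    k=(w[:,2]>0.105)&(w[:,2]<0.16)&(w[:,0]>0.45)&(w[:,0]<0.72)&(w[:,1]>-.07)&(w[:,1]<0.36); w=w[k]
    order=np.argsort(w[:,1]); w=w[order]; g=np.split(w,np.where(np.diff(w[:,1])>0.02)[0]+1)
    for q in g:
        if len(q)>5: print(nm,"tip grp",len(q),q.mean(0).round(4),"top",q[q[:,2]>q[:,2].max()-.006].mean(0).round(4),q[:,2].max().round(4))
# tray: brown mask; print hue at spots
for u,v in [(410,215),(440,215),(410,262),(390,180),(353,250),(353,215),(403,297),(395,200)]:
    print((u,v),hsv[v,u],W[v,u].round(4))
```

```text
station c [0.6317 0.1647] size [0.4183 0.1703] ang 84.1
station depth c [0.6307 0.1673] size [0.4369 0.1698] ang 84.1
top tip grp 94 [0.572  0.0054 0.1437] top [0.5677 0.0049 0.1558] 0.1599
top tip grp 43 [0.615  0.1159 0.1223] top [0.6087 0.1166 0.1303] 0.1334
top tip grp 44 [0.625  0.2154 0.1227] top [0.6188 0.2166 0.1343] 0.1381
top tip grp 45 [0.635  0.314  0.1225] top [0.6301 0.3148 0.1328] 0.1364
scene tip grp 132 [0.5762 0.0088 0.1371] top [0.5686 0.0081 0.1541] 0.1573
scene tip grp 67 [0.6161 0.1192 0.1199] top [0.6098 0.119  0.1305] 0.1344
scene tip grp 73 [0.6263 0.2183 0.1208] top [0.6201 0.2185 0.1299] 0.1331
scene tip grp 83 [0.6365 0.3171 0.1211] top [0.6303 0.3172 0.1295] 0.1327
(410, 215) [ 13 189  96] [ 0.5988 -0.2686  0.0036]
(440, 215) [ 13 182 101] [ 0.5998 -0.345   0.0007]
(410, 262) [ 14 189  96] [ 0.4798 -0.2682  0.0091]
(390, 180) [ 16 150 104] [ 0.6878 -0.2178  0.0012]
(353, 250) [ 11  51 104] [ 0.5086 -0.1248  0.0082]
(353, 215) [126   8 156] [ 0.597  -0.1241  0.0078]
(403, 297) [  0   3 155] [ 0.3922 -0.2502  0.0151]
(395, 200) [ 12 190  98] [ 0.6365 -0.2304  0.0038]
```

Run:
```python
from h import *
R=down(np.deg2rad(84.2))
o=get_obs(); print(R.as_rotvec())
s,w=move([0.471,0.1935,0.19],R)
```

```text
[2.33098585 2.10620734 0.        ]
xyz [-288.1, 382.2, 41.1] ang [-0.0, 0.001, -0.23] | t 0.15
```

```bash
python3 -m jog '{"xyz":[[-288,382,41],[-288,382,41],[-288,382,41],[-288,382,41],[-288,382,41],[-288,382,41],[-288,382,41],[-288,382,41],[-288,382,41],[-288,382,41]],"angular":[[0,0,-0.23],[0,0,-0.23],[0,0,-0.23],[0,0,-0.23],[0,0,-0.23],[0,0,-0.23],[0,0,-0.23],[0,0,-0.23],[0,0,-0.23],[0,0,-0.23]]}'
python3 - <<'E'
from h import *
s,w=move([0.471,0.1935,0.19],down(np.deg2rad(84.2)))
E
```

```text
time_s: 1.15
position: [0.4728, 0.1894, 0.1897]
ee_rot: [2.336, 2.098, -0.003]
contact_force: [0.9, 1.1, 0.6]
gripper_width: 0.0853
xyz [3.9, -2.2, -0.3] ang [0.0, 0.003, -0.006] | t 1.15
```

```bash
python3 -m jog '{"xyz":[[0,0,0],[0,0,0],[0,0,0]],"angular":[[0,0,0],[0,0,0],[0,0,0]]}'
python3 - <<'E'
from h import *
p,d,c=snap("wrist","w1")
W=cloud(d,c); z=W[...,2]
m=(z>0.082)&(z<0.1)&(np.hypot(W[...,0]-.471,W[...,1]-.19)<0.05)
q=W[m]; print(len(q),(q.min(0)+q.max(0))/2,np.median(q,axis=0),np.ptp(q,axis=0))
s,w=move([0.471,0.1935,0.19],down(np.deg2rad(84.2)))
E
```

```text
time_s: 1.45
position: [0.4702, 0.1957, 0.1904]
ee_rot: [-2.328, -2.107, -0.001]
contact_force: [-0.5, -0.3, 0.3]
gripper_width: 0.0851
4602 [0.46885398 0.19205832 0.08594036] [0.46783293 0.19203421 0.08766513] [0.04975213 0.04971433 0.00785857]
xyz [-2.3, 1.1, 0.4] ang [-0.0, -0.001, 0.002] | t 1.5
```

View pics/w1.png

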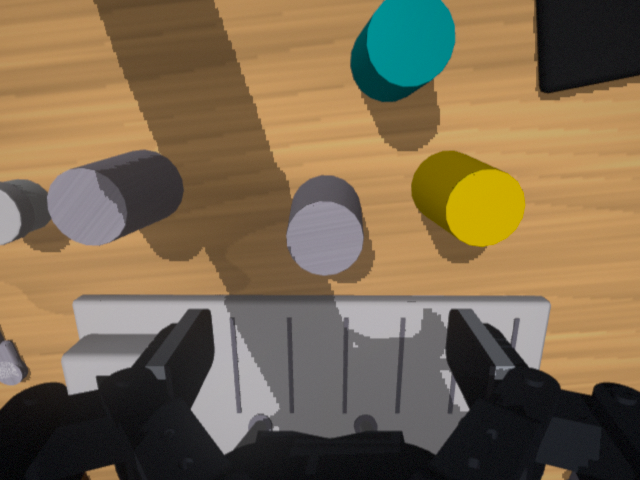

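```bash
python3 -m jog '{"xyz":[[-3,1,40],[-3,1,80],[-3,1,110],[-3,1,130],[-3,1,144],[-3,1,144],[-3,1,144]],"angular":[[0,0,0],[0,0,0],[0,0,0],[0,0,0],[0,0,0],[0,0,0],[0,0,0]]}'
python3 -m jog '{"xyz":[[0,0,0],[0,0,0],[0,0,0],[0,0,0],[0,0,0],[0,0,0],[0,0,0],[0,0,0]],"angular":[[0,0,0],[0,0,0],[0,0,0],[0,0,0],[0,0,0],[0,0,0],[0,0,0],[0,0,0]]}' 40 40
python3 -m jog '{"xyz":[[0,0,0],[0,0,0],[0,0,-40],[0,0,-80],[0,0,-120],[0,0,-160],[0,0,-160]],"angular":[[0,0,0],[0,0,0],[0,0,0],[0,0,0],[0,0,0],[0,0,0],[0,0,0]]}'
python3 - <<'E'
from h import *
p,d,c=snap("wrist","w2")
p,d,c=snap("scene","s2")
E
```

```text
time_s: 2.2
position: [0.4712, 0.1924, 0.0466]
ee_rot: [-2.329, -2.108, -0.0]
contact_force: [0.4, -0.2, 0.7]
gripper_width: 0.0855
time_s: 3.0
position: [0.4722, 0.191, 0.0476]
ee_rot: [2.331, 2.104, 0.002]
contact_force: [0.2, -0.5, 6.6]
gripper_width: 0.0551
time_s: 3.7
position: [0.4746, 0.1927, 0.2116]
ee_rot: [2.33, 2.103, 0.017]
contact_force: [0.2, -1.2, -1.9]
gripper_width: 0.0553
```

View pics/w2.png

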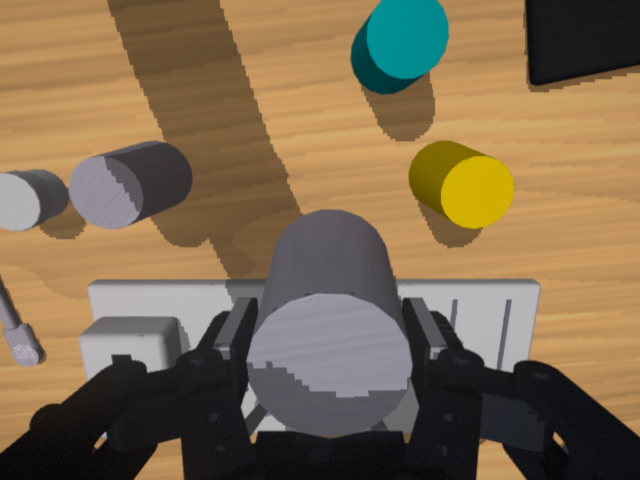

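View pics/s2.png

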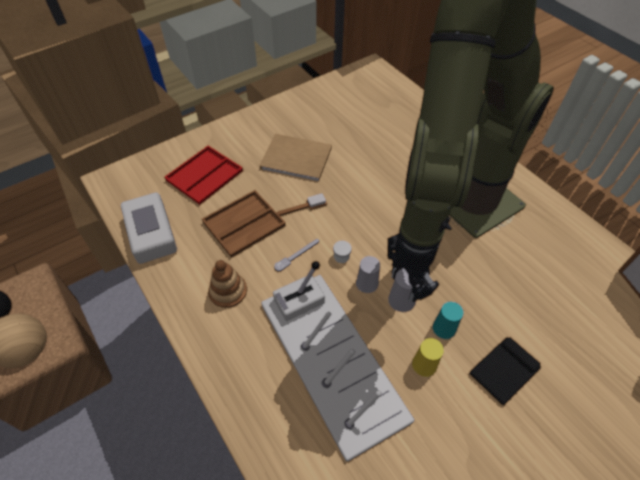

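```bash
cat >> h.py <<'E'
PSI=np.deg2rad(-5.8)
SX=np.array([np.cos(PSI),np.sin(PSI),0]);SY=np.array([-np.sin(PSI),np.cos(PSI),0])
PA=-0.5*SX+np.array([0,0,.8660]);PE=.866*SX+np.array([0,0,.5])
TIP={1:np.array([.629,.3155,.1306]),2:np.array([.619,.217,.1306]),3:np.array([.609,.1175,.1306])}
RP=Ro.from_matrix(np.stack([SY,np.cross(-PA,SY),-PA],1))
E
python3 - <<'E'
from h import *
print(RP.as_matrix().round(3))
pre=TIP[1]+.072*PA-.012*PE
print(pre); move(pre,RP)
E
```

```text
[[ 0.101  0.862  0.497]
 [ 0.995 -0.088 -0.051]
 [ 0.     0.5   -0.866]]
[0.58284549 0.3201882  0.186952  ]
xyz [139.9, 97.0, 20.8] ang [-0.521, -0.001, -0.001] | t 3.8
```

```bash
python3 -m jog '{"xyz":[[30,0,0],[60,15,0],[90,40,0],[115,70,0],[140,97,0],[140,97,20],[140,97,20],[140,97,20],[140,97,20]],"angular":[[-0.1,0,0],[-0.23,0,0],[-0.36,0,0],[-0.5,0,0],[-0.523,0,0],[-0.523,0,0],[-0.523,0,0],[-0.523,0,0],[-0.523,0,0]]}'
python3 - <<'E'
from h import *
pre=TIP[1]+.072*PA-.012*PE
move(pre,RP)
snap("wrist","w3");snap("scene","s3");snap("top","t3")
E
```

```text
time_s: 4.7
position: [0.5823, 0.3189, 0.1864]
ee_rot: [2.015, 1.816, 0.484]
contact_force: [1.1, -0.5, -0.3]
gripper_width: 0.0552
xyz [1.3, 0.7, -0.3] ang [-0.001, 0.002, -0.002] | t 4.7
```

View pics/w3.png

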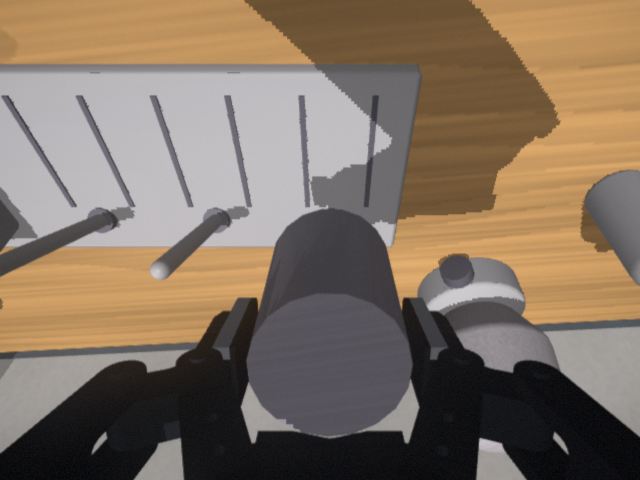

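View pics/s3.png

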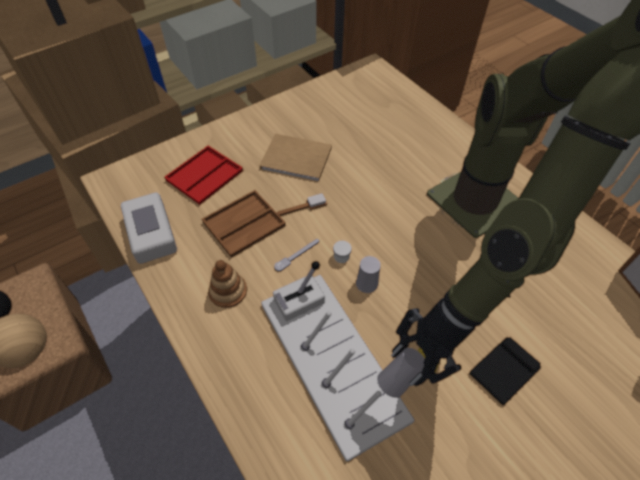

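View pics/t3.png

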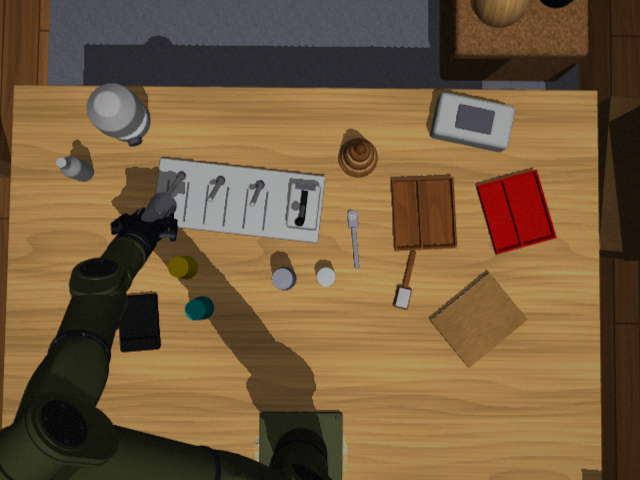

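```bash
python3 -m jog '{"xyz":[[1,0,20],[1,0,40],[1,0,60],[1,0,80],[1,0,92],[1,0,98],[1,0,100],[1,0,100]],"angular":[[0,0,0],[0,0,0],[0,0,0],[0,0,0],[0,0,0],[0,0,0],[0,0,0],[0,0,0]]}'
python3 -m jog '{"xyz":[[0,0,2],[0,0,4],[0,0,5],[0,0,5]],"angular":[[0,0,0],[0,0,0],[0,0,0],[0,0,0]]}'
python3 -m jog '{"xyz":[[0,0,1],[0,0,2],[0,0,3],[0,0,3]],"angular":[[0,0,0],[0,0,0],[0,0,0],[0,0,0]]}'
python3 - <<'E'
from h import *
o=get_obs();print(o["contact_force"],(o["position"]-TIP[1])@PA,(o["position"]-TIP[1])@PE,(o["position"]-TIP[1])@SY)
snap("wrist","w4");p,d,c=snap("scene","s4")
cv2.imwrite("pics/s4c.png",cv2.resize(p[300:460,260:460],None,fx=3,fy=3)[:,:,::-1])
E
```

```text
time_s: 5.65
position: [0.6325, 0.316, 0.0998]
ee_rot: [2.014, 1.817, 0.487]
contact_force: [-0.1, 0.6, -1.4]
gripper_width: 0.0553
time_s: 6.05
position: [0.6347, 0.3162, 0.0957]
ee_rot: [2.013, 1.817, 0.487]
contact_force: [0.3, -0.2, -1.9]
gripper_width: 0.0552
time_s: 6.45
position: [0.6363, 0.3162, 0.094]
ee_rot: [2.012, 1.817, 0.488]
contact_force: [-6.7, 0.5, 9.8]
gripper_width: 0.055
[-6.74014075  0.48149427  9.79494647] -0.03528188445946464 -0.012067643234768523 0.0014047108608107044
```

View pics/s4c.png

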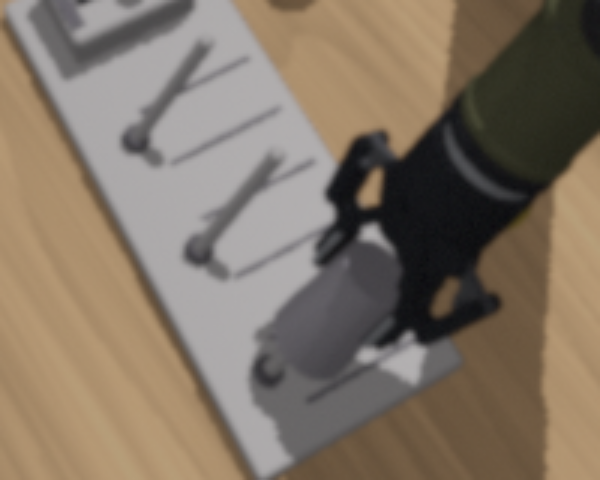

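View pics/w4.png

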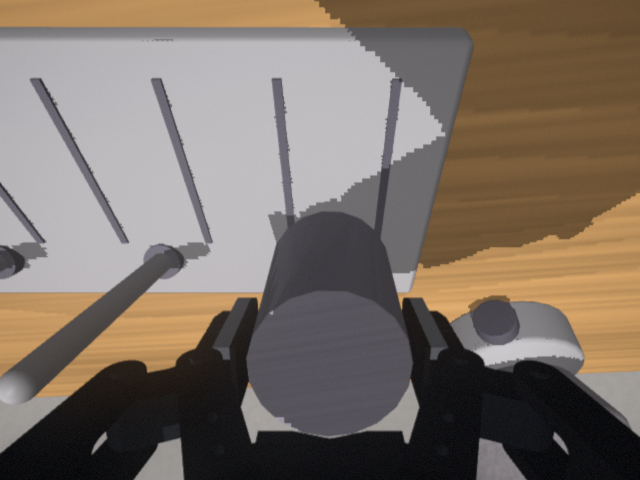

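```bash
python3 -m jog '{"xyz":[[0,-2,-1],[0,-4,-1],[0,-5,-1],[0,-5,-1]],"angular":[[0,0,0],[0,0,0],[0,0,0],[0,0,0]]}'
python3 -m jog '{"xyz":[[0,0,0],[0,0,0],[0,0,0],[0,0,0],[0,0,0],[0,0,0]],"angular":[[0,0,0],[0,0,0],[0,0,0],[0,0,0],[0,0,0],[0,0,0]]}' 68
python3 - <<'E'
from h import *
snap("wrist","w5");p,d,c=snap("scene","s5")
cv2.imwrite("pics/s5c.png",cv2.resize(p[300:460,260:460],None,fx=3,fy=3)[:,:,::-1])
E
```

```text
time_s: 6.95
position: [0.6324, 0.3166, 0.0923]
ee_rot: [2.012, 1.816, 0.489]
contact_force: [-0.1, 1.2, 4.9]
gripper_width: 0.055
time_s: 7.55
position: [0.6313, 0.3165, 0.091]
ee_rot: [2.013, 1.818, 0.486]
contact_force: [0.9, -0.0, 0.0]
gripper_width: 0.0683
```

View pics/s5c.png

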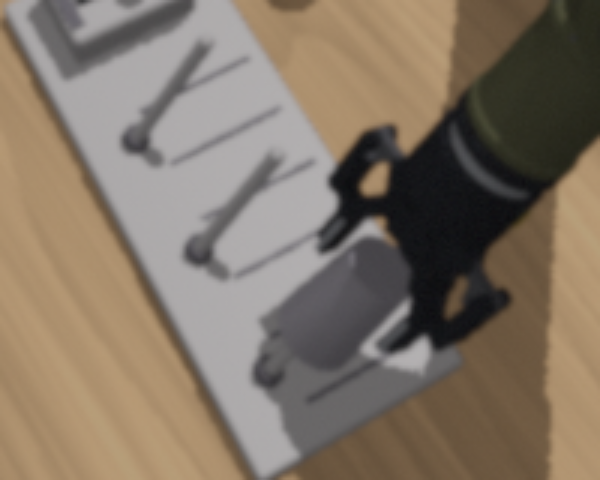

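View pics/w5.png

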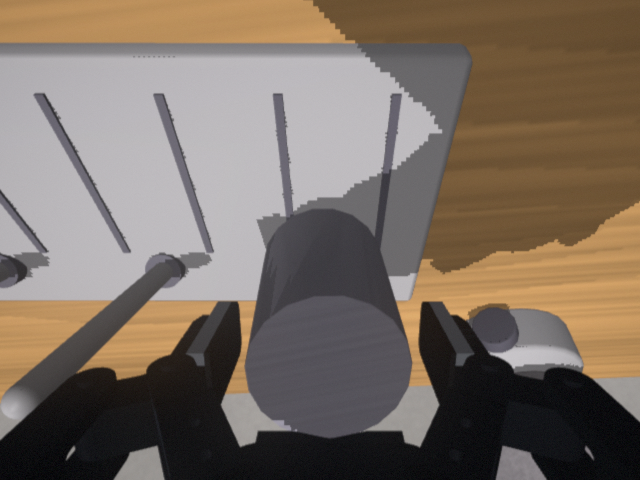

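```bash
python3 -m jog '{"xyz":[[0,0,-10],[0,0,-30],[0,0,-60],[0,0,-90],[0,0,-120],[0,0,-130],[0,0,-130]],"angular":[[0,0,0],[0,0,0],[0,0,0],[0,0,0],[0,0,0],[0,0,0],[0,0,0]]}'
python3 - <<'E'
from h import *
p,d,c=snap("wrist","w6")
W=cloud(d,c); 
# cup on peg1: points near the peg, in peg frame
root=TIP[1]-.13*PA
q=W[np.isfinite(W[...,2])]-root
L=np.stack([q@PE,q@SY,q@PA],1)
k=(abs(L[:,0])<.07)&(abs(L[:,1])<.06)&(L[:,2]>.05)&(L[:,2]<.16); L=L[k]
h=np.percentile(L[:,2],98);s=L[L[:,2]>h-.012]
print(len(L),"top along peg",h,"cap c",(s.min(0)+s.max(0))/2,np.ptp(s,axis=0))
# plane fit of the end cap
A=np.c_[s[:,:2],np.ones(len(s))];co=np.linalg.lstsq(A,s[:,2],rcond=None)[0];print("cap slope",co)
move([0.435,0.0475,0.19],down(np.deg2rad(84.2)))
E
```

```text
time_s: 8.35
position: [0.5669, 0.3237, 0.205]
ee_rot: [2.013, 1.817, 0.49]
contact_force: [0.1, 0.1, -0.8]
gripper_width: 0.0681
6889 top along peg 0.13705658986591399 cap c [-0.0213286  -0.00019093  0.13183566] [0.0504001  0.05056637 0.01337564]
cap slope [ 0.02997483 -0.03366043  0.13583454]
xyz [-287.6, -96.3, -39.8] ang [0.524, -0.0, -0.001] | t 8.4
```

View pics/w6.png

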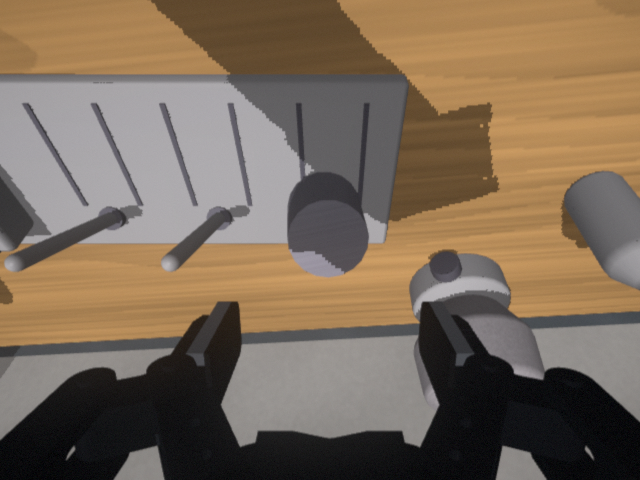

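Cup 1 is seated: its end cap is at 135 mm along the peg (134 expected), and its tilt relative to the peg is about 0.03 rad. On to cup 2.

```bash
python3 -m jog '{"xyz":[[-40,-10,-20],[-85,-20,-40],[-130,-35,-40],[-170,-50,-40],[-215,-65,-40],[-255,-80,-40],[-288,-96,-40],[-288,-96,-40],[-288,-96,-40],[-288,-96,-40]],"angular":[[0.1,0,0],[0.2,0,0],[0.3,0,0],[0.4,0,0],[0.524,0,0],[0.524,0,0],[0.524,0,0],[0.524,0,0],[0.524,0,0],[0.524,0,0]]}' 85
python3 -m jog '{"xyz":[[0,0,0],[0,0,0],[0,0,0]],"angular":[[0,0,0],[0,0,0],[0,0,0]]}'
python3 - <<'E'
from h import *
p,d,c=snap("wrist","w7")
W=cloud(d,c); z=W[...,2]
m=(z>0.082)&(z<0.1)&(np.hypot(W[...,0]-.435,W[...,1]-.0475)<0.05)
q=W[m]; print(len(q),(q.min(0)+q.max(0))/2,np.ptp(q,axis=0))
s,w=move([0.4345,0.047,0.046],down(np.deg2rad(84.2)))
E
```

```text
time_s: 9.4
position: [0.4358, 0.0481, 0.1899]
ee_rot: [-2.33, -2.105, -0.0]
contact_force: [-0.5, 1.0, -0.7]
gripper_width: 0.0848
time_s: 9.7
position: [0.4351, 0.0478, 0.1904]
ee_rot: [-2.33, -2.106, 0.0]
contact_force: [-0.2, -0.4, 0.4]
gripper_width: 0.085
4606 [0.43368076 0.04545416 0.08605425] [0.049776  0.0495853 0.0079279]
xyz [-0.7, -0.4, 144.5] ang [-0.001, -0.0, 0.0] | t 9.75
```

View pics/w7.png

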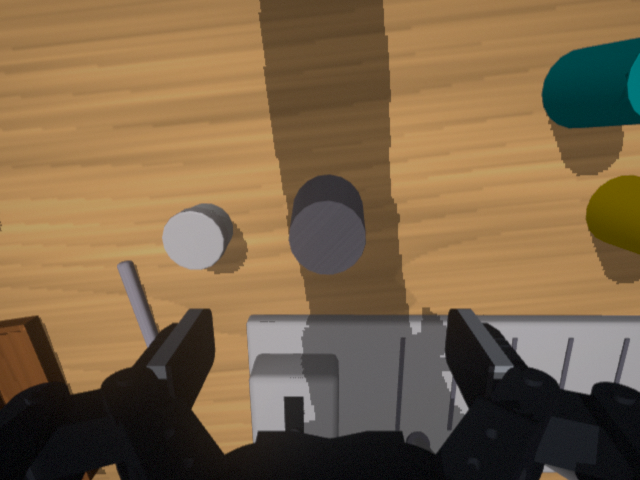

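```bash
python3 -m jog '{"xyz":[[-1,0,40],[-1,0,80],[-1,0,110],[-1,0,130],[-1,0,144],[-1,0,144],[-1,0,144]],"angular":[[0,0,0],[0,0,0],[0,0,0],[0,0,0],[0,0,0],[0,0,0],[0,0,0]]}'
python3 -m jog '{"xyz":[[0,0,0],[0,0,0],[0,0,0],[0,0,0],[0,0,0],[0,0,0],[0,0,0],[0,0,0]],"angular":[[0,0,0],[0,0,0],[0,0,0],[0,0,0],[0,0,0],[0,0,0],[0,0,0],[0,0,0]]}' 40 40
python3 -m jog '{"xyz":[[0,0,0],[0,0,0],[0,0,-40],[0,0,-80],[0,0,-120],[0,0,-160],[0,0,-160],[0,0,-160]],"angular":[[0,0,0],[0,0,0],[0,0,0],[0,0,0],[0,0,0],[0,0,0],[0,0,0],[0,0,0]]}'
python3 - <<'E'
from h import *
pre=TIP[2]+.072*PA-.012*PE
move(pre,RP)
E
```

```text
time_s: 10.45
position: [0.4347, 0.0464, 0.0466]
ee_rot: [-2.33, -2.106, 0.001]
contact_force: [-0.6, 0.5, -0.1]
gripper_width: 0.085
time_s: 11.25
position: [0.4352, 0.0461, 0.0476]
ee_rot: [2.332, 2.105, 0.002]
contact_force: [0.5, -1.2, 7.2]
gripper_width: 0.0543
time_s: 12.05
position: [0.435, 0.0455, 0.2073]
ee_rot: [2.332, 2.103, 0.001]
contact_force: [-0.2, 0.1, -2.2]
gripper_width: 0.0543
xyz [189.4, 119.0, 20.5] ang [-0.522, 0.0, -0.002] | t 12.05
```

```bash
python3 -m jog '{"xyz":[[40,5,0],[80,20,0],[120,40,0],[155,70,0],[189,100,0],[189,119,10],[189,119,20],[189,119,20],[189,119,20],[189,119,20]],"angular":[[-0.1,0,0],[-0.23,0,0],[-0.36,0,0],[-0.5,0,0],[-0.523,0,0],[-0.523,0,0],[-0.523,0,0],[-0.523,0,0],[-0.523,0,0],[-0.523,0,0]]}'
python3 - <<'E'
from h import *
pre=TIP[2]+.072*PA-.012*PE
move(pre,RP)
snap("wrist","w8");snap("scene","s8")
E
```

```text
time_s: 13.05
position: [0.5721, 0.2252, 0.1841]
ee_rot: [2.011, 1.824, 0.485]
contact_force: [-0.6, -0.1, -1.7]
gripper_width: 0.0543
xyz [-3.4, 2.4, -1.9] ang [-0.004, -0.002, 0.003] | t 13.05
```

View pics/w8.png

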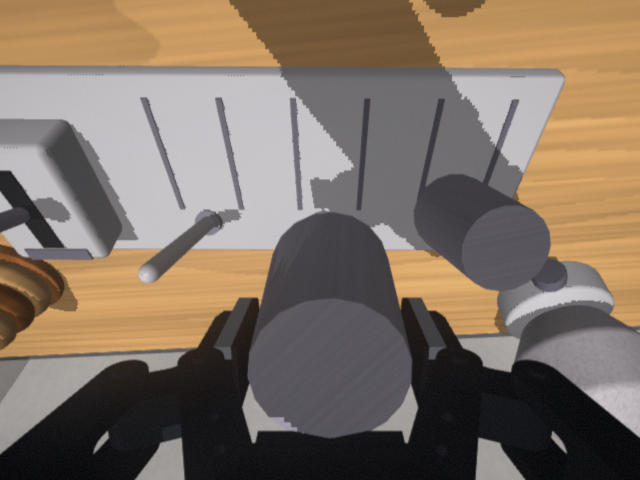

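View pics/s8.png

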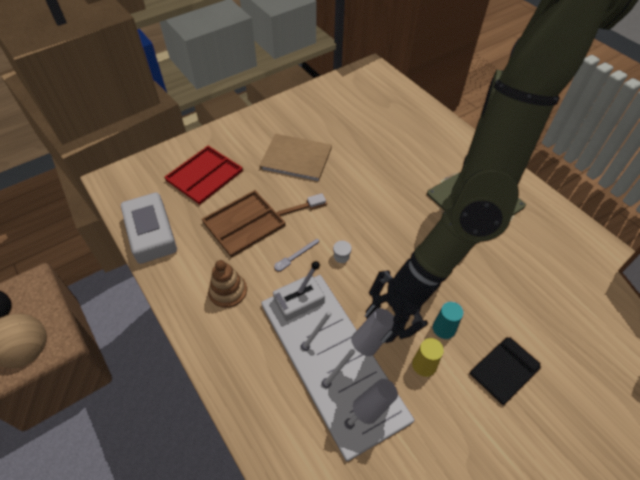

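```bash
python3 -m jog '{"xyz":[[0,0,0],[0,0,0],[0,0,20],[0,0,40],[0,0,60],[0,0,80],[0,0,90],[0,0,98],[0,0,98]],"angular":[[0,0,0],[0,0,0],[0,0,0],[0,0,0],[0,0,0],[0,0,0],[0,0,0],[0,0,0],[0,0,0]]}'
python3 -m jog '{"xyz":[[0,0,2],[0,0,4],[0,0,6],[0,0,6]],"angular":[[0,0,0],[0,0,0],[0,0,0],[0,0,0]]}'
python3 -m jog '{"xyz":[[0,0,1],[0,0,2],[0,0,3],[0,0,3]],"angular":[[0,0,0],[0,0,0],[0,0,0],[0,0,0]]}'
python3 - <<'E'
from h import *
o=get_obs();print(o["contact_force"],(o["position"]-TIP[2])@PA,(o["position"]-TIP[2])@PE,(o["position"]-TIP[2])@SY)
E
```

```text
time_s: 14.05
position: [0.6209, 0.2165, 0.1009]
ee_rot: [2.014, 1.818, 0.484]
contact_force: [0.6, -0.1, -1.6]
gripper_width: 0.0544
time_s: 14.45
position: [0.624, 0.2169, 0.0963]
ee_rot: [2.013, 1.818, 0.486]
contact_force: [0.5, -0.1, -1.4]
gripper_width: 0.0544
time_s: 14.85
position: [0.6254, 0.2167, 0.0942]
ee_rot: [2.013, 1.818, 0.487]
contact_force: [-2.7, 0.0, 3.9]
gripper_width: 0.0543
[-2.74296673  0.00548702  3.94370418] -0.034783556716144484 -0.012644615629305831 0.00039915861340939656
```

Contact with the peg tip. Settle it sideways and release as before.

```bash
python3 -m jog '{"xyz":[[0,0,1],[0,-2,1],[0,-4,1],[0,-5,0],[0,-5,0]],"angular":[[0,0,0],[0,0,0],[0,0,0],[0,0,0],[0,0,0]]}'
python3 -m jog '{"xyz":[[0,0,0],[0,0,0],[0,0,0],[0,0,0],[0,0,0],[0,0,0]],"angular":[[0,0,0],[0,0,0],[0,0,0],[0,0,0],[0,0,0],[0,0,0]]}' 68
python3 -m jog '{"xyz":[[0,0,-10],[0,0,-30],[0,0,-60],[0,0,-90],[0,0,-120],[0,0,-140],[0,0,-140],[0,0,-140]],"angular":[[0,0,0],[0,0,0],[0,0,0],[0,0,0],[0,0,0],[0,0,0],[0,0,0],[0,0,0]]}'
python3 - <<'E'
from h import *
p,d,c=snap("wrist","w9")
W=cloud(d,c); 
for i in (1,2):
    root=TIP[i]-.13*PA
    q=W[np.isfinite(W[...,2])]-root
    L=np.stack([q@PE,q@SY,q@PA],1)
    k=(abs(L[:,0])<.07)&(abs(L[:,1])<.045)&(L[:,2]>.05)&(L[:,2]<.16); L=L[k]
    h=np.percentile(L[:,2],98);s=L[L[:,2]>h-.012]
    A=np.c_[s[:,:2],np.ones(len(s))];co=np.linalg.lstsq(A,s[:,2],rcond=None)[0]
    print(i,len(L),"top along peg",h,"cap c",(s.min(0)+s.max(0))/2,np.ptp(s,axis=0),"slope",co)
snap("scene","s9"); snap("top","t9")
E
```

```text
time_s: 15.35
position: [0.6223, 0.2172, 0.0924]
ee_rot: [2.012, 1.816, 0.489]
contact_force: [-1.3, -0.2, 5.7]
gripper_width: 0.0544
time_s: 15.95
position: [0.621, 0.217, 0.0909]
ee_rot: [2.014, 1.818, 0.485]
contact_force: [0.5, -0.5, -0.3]
gripper_width: 0.0679
time_s: 16.75
position: [0.5515, 0.2247, 0.2129]
ee_rot: [2.013, 1.819, 0.488]
contact_force: [0.8, -0.2, -0.3]
gripper_width: 0.0681
1 8097 top along peg 0.13692930527969338 cap c [-0.02134564 -0.00051129  0.13170593] [0.05057696 0.05075954 0.01355084] slope [0.02750308 0.01689084 0.13555611]
2 6761 top along peg 0.13810080758746784 cap c [-0.01901819 -0.00150063  0.13301528] [0.05094568 0.04973486 0.01382177] slope [-0.00541428 -0.01540268  0.13583867]
```

View pics/w9.png

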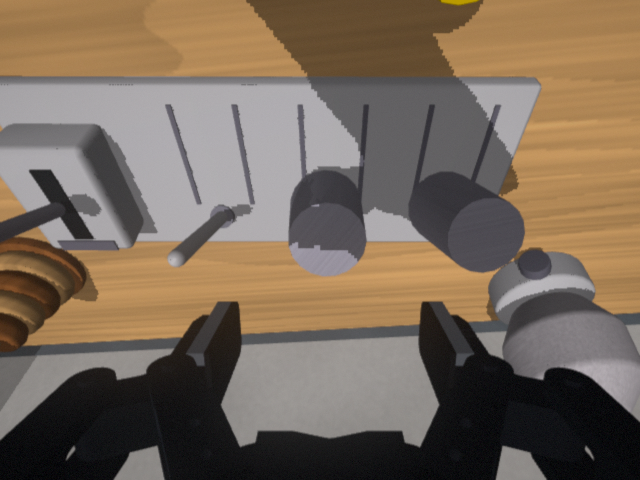

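View pics/t9.png

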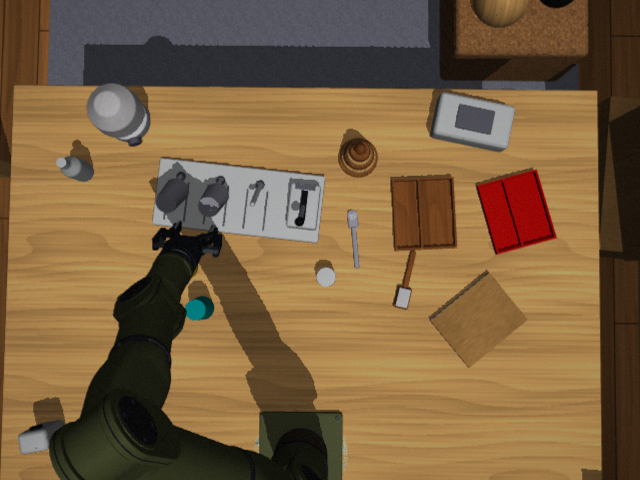

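Both cups seated. Next, the tray, spoon and brush.

```bash
cat >> h.py <<'E'
def orient(mask,c,zp):
    """principal axis + extents of a mask projected to plane zp"""
    cs,_=cv2.findContours(mask.astype(np.uint8),cv2.RETR_EXTERNAL,cv2.CHAIN_APPROX_NONE)
    k=max(cs,key=cv2.contourArea)
    m=np.zeros(mask.shape,np.uint8); cv2.drawContours(m,[k],-1,1,-1)
    v,u=np.nonzero(m)
    P=np.array([ray(a,b,zp,c)[:2] for a,b in zip(u,v)])
    r=cv2.minAreaRect(P.astype(np.float32)); 
    return P,r,m
E
cat > utens.py <<'E'
from h import *
def run(name="top",tag="u"):
    p,d,c=snap(name,tag); hsv=cv2.cvtColor(p,cv2.COLOR_RGB2HSV)
    def roi(a): 
        m=np.zeros(p.shape[:2],bool); m[a[1]:a[3],a[0]:a[2]]=1; return m
    tr=(hsv[...,1]>165)&(hsv[...,2]<130)&(hsv[...,0]>8)&(hsv[...,0]<25)&roi((380,165,466,250))
    tr=cv2.morphologyEx(tr.astype(np.uint8),cv2.MORPH_CLOSE,np.ones((5,5)))
    P,r,m=orient(tr,c,0.018); print("tray c",np.round(r[0],4),np.round(r[1],4),round(r[2],2))
    sp=((hsv[...,1]<75))&roi((335,200,378,285)); 
    P,r,m=orient(sp,c,0.008); print("spoon c",np.round(r[0],4),np.round(r[1],4),round(r[2],2),len(P))
    A=P-P.mean(0); e=np.linalg.eigh(A.T@A)[1][:,1]; e*=np.sign(e[0]); t=A@e
    print("  axis yaw",np.degrees(np.arctan2(e[1],e[0])),"ends",P.mean(0)+e*t.min(),P.mean(0)+e*t.max())
    # brush: white head + brown handle
    hd=((hsv[...,1]<60)&(hsv[...,2]>110))&roi((380,255,430,320))
    P,r,mh=orient(hd,c,0.022); print("bristle c",np.round(r[0],4),np.round(r[1],4),round(r[2],2),len(P))
    hn=((hsv[...,1]>165)&(hsv[...,2]<130))&roi((385,251,430,315))
    P2,r2,m2=orient(hn,c,0.012); print("brown c",np.round(r2[0],4),np.round(r2[1],4),round(r2[2],2),len(P2))
    vis=p.copy(); vis[tr>0,0]=255; vis[sp,2]=255; vis[mh>0,1]=0; vis[hn,2]=255
    cv2.imwrite(f"pics/{tag}m.png",cv2.resize(vis[140:330,320:480],None,fx=3.1,fy=3.1,interpolation=cv2.INTER_NEAREST)[:,:,::-1])
run()
E
python3 utens.py
```

```text
tray c [ 0.6032 -0.3008] [0.1806 0.1559] 2.98
spoon c [ 0.5377 -0.1234] [0.1442 0.0254] 1.79 353
  axis yaw 5.6145459558369115 ends [ 0.46563171 -0.13448439] [ 0.6099594  -0.12029594]
bristle c [ 0.391  -0.2489] [0.0286 0.0462] 77.17 216
brown c [ 0.4618 -0.2647] [0.0173 0.0935] 80.45 195
```

View pics/um.png

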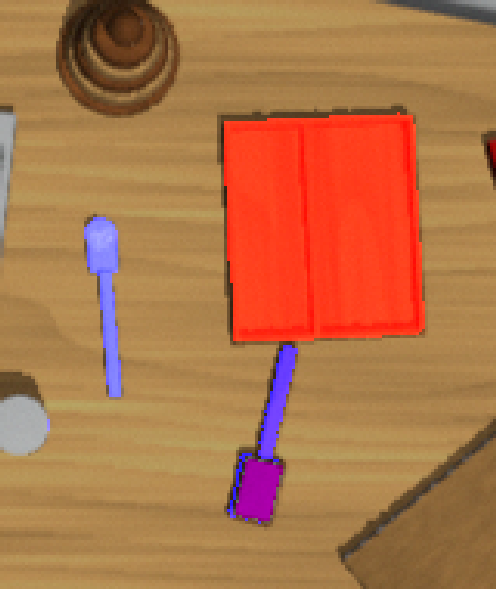

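Run:
```python
from h import *
print(get_obs()["joint_positions"].round(2))
move([0.523,-0.125,0.23],down(np.deg2rad(94.7)))
```

```text
[-0.75  0.6   0.14  2.14  1.5   0.27 -0.62]
xyz [-349.8, 15.2, -12.2] ang [0.519, 0.049, -0.18] | t 16.95
```

```bash
python3 -m jog '{"xyz":[[-50,2,-6],[-100,4,-12],[-150,6,-12],[-200,8,-12],[-250,10,-12],[-300,12,-12],[-350,15,-12],[-350,15,-12],[-350,15,-12],[-350,15,-12]],"angular":[[0.09,0.01,-0.03],[0.18,0.02,-0.06],[0.27,0.03,-0.1],[0.36,0.04,-0.13],[0.45,0.045,-0.16],[0.519,0.049,-0.18],[0.519,0.049,-0.18],[0.519,0.049,-0.18],[0.519,0.049,-0.18],[0.519,0.049,-0.18]]}' 50
python3 -m jog '{"xyz":[[0,0,0],[0,0,0],[0,0,0]],"angular":[[0,0,0],[0,0,0],[0,0,0]]}'
python3 - <<'E'
from h import *
print(get_obs()["joint_positions"].round(2))
p,d,c=snap("wrist","w10"); np.savez("w10.npz",p=p,d=d,V=c["view"])
move([0.533,-0.127,0.003],down(np.deg2rad(94.7)))
E
```

```text
time_s: 17.95
position: [0.524, -0.1178, 0.2284]
ee_rot: [-2.13, -2.307, -0.002]
contact_force: [0.5, -0.1, -0.1]
gripper_width: 0.0499
time_s: 18.25
position: [0.5244, -0.1133, 0.2291]
ee_rot: [-2.126, -2.312, -0.004]
contact_force: [1.1, -0.1, 0.2]
gripper_width: 0.0501
[ 0.52  0.64 -0.65  1.82  0.49  0.85  1.29]
xyz [-15.4, 6.8, 226.2] ang [0.001, -0.002, 0.003] | t 18.3
```

View pics/w10.png

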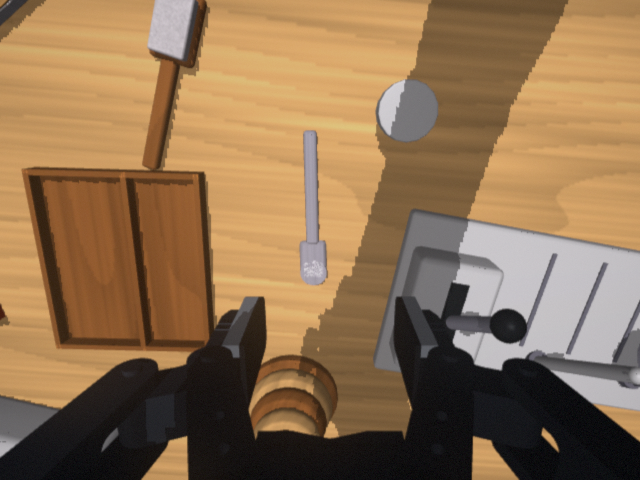

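Run:
```python
from h import *
z=np.load("w10.npz");p=z["p"];c=calibration("wrist");c["view"]=z["V"]
hsv=cv2.cvtColor(p,cv2.COLOR_RGB2HSV)
m=(hsv[...,1]<60)&(hsv[...,2]>70); r=np.zeros_like(m); r[120:295,290:340]=1; m&=r
m=m.astype(np.uint8)
rows=range(136,236,4)
P=[]
for v in rows:
    u=np.nonzero(m[v])[0]; P.append(ray(u.mean(),v,0.010,c)[:2])
P=np.array(P); l=cv2.fitLine(P.astype(np.float32),cv2.DIST_L2,0,.01,.01).ravel()
e=l[:2]*np.sign(l[0]); print("yaw",np.degrees(np.arctan2(e[1],e[0])))
vv,uu=np.nonzero(m); 
for nm,v in (("end",vv.min()),("head",vv.max())):
    u=uu[vv==v].mean(); q=ray(u,v,0.009,c)[:2]; t=(q-l[2:])@e; print(nm,(u,v),q, l[2:]+t*e)
    if nm=="end": t0=t
    else: t1=t
print("len",t1-t0); org=l[2:]+e*(t0+t1-0.003)/2; print("origin",org)
g=org-0.005*e; yaw=np.arctan2(e[1],e[0]); print("grip",g)
move([g[0],g[1],0.06],down(yaw+np.pi/2))
```

```text
yaw 5.2577353
end (np.float64(309.5), np.int64(131)) [ 0.46234255 -0.13645834] [ 0.46233097 -0.13633249]
head (np.float64(314.0), np.int64(284)) [ 0.6070241 -0.122042 ] [ 0.6071131  -0.12300917]
len 0.1453938626987362
origin [ 0.53322835 -0.12980828]
grip [ 0.52824938 -0.13026646]
xyz [-18.1, 1.9, 169.2] ang [0.001, -0.002, -0.007] | t 18.3
```

```bash
python3 -m jog '{"xyz":[[-16,4,40],[-16,4,80],[-16,4,120],[-16,4,150],[-16,4,168],[-16,4,168],[-16,4,168]],"angular":[[0,0,0],[0,0,0],[0,0,-0.007],[0,0,-0.007],[0,0,-0.007],[0,0,-0.007],[0,0,-0.007]]}'
python3 - <<'E'
from h import *
snap("wrist","w11")
move([.530,-.1285,.0035],down(np.deg2rad(95)))
E
```

```text
time_s: 19.0
position: [0.5305, -0.1283, 0.0617]
ee_rot: [2.117, 2.321, 0.004]
contact_force: [0.4, 0.3, -0.0]
gripper_width: 0.0502
xyz [0.3, -1.1, 58.9] ang [0.003, -0.001, 0.004] | t 19.05
```

View pics/w11.png

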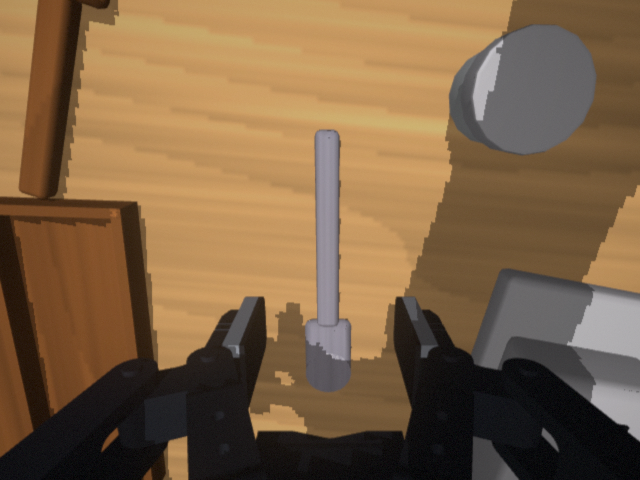

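```bash
python3 -m jog '{"xyz":[[0,0,25],[0,0,45],[0,0,55],[0,0,58],[0,0,58]],"angular":[[0,0,0],[0,0,0],[0,0,0],[0,0,0],[0,0,0]]}'
python3 -m jog '{"xyz":[[0,0,0],[0,0,0],[0,0,0],[0,0,0],[0,0,0],[0,0,0],[0,0,0],[0,0,0]],"angular":[[0,0,0],[0,0,0],[0,0,0],[0,0,0],[0,0,0],[0,0,0],[0,0,0],[0,0,0]]}' 4 50
python3 -m jog '{"xyz":[[0,0,0],[0,0,-30],[0,0,-60],[0,0,-90],[0,0,-90],[0,0,-90]],"angular":[[0,0,0],[0,0,0],[0,0,0],[0,0,0],[0,0,0],[0,0,0]]}'
python3 - <<'E'
from h import *
snap("wrist","w12")
R=down(np.deg2rad(93.0)); tx=np.array([np.cos(.052),np.sin(.052),0])
nf=np.array([.6008,-.2586,0])
move(nf-tx*.003+[0,0,.09],R)
E
```

```text
time_s: 19.55
position: [0.5306, -0.1297, 0.0041]
ee_rot: [2.119, 2.318, 0.004]
contact_force: [-0.2, 0.2, 0.1]
gripper_width: 0.0498
time_s: 20.35
position: [0.5306, -0.1299, 0.0043]
ee_rot: [2.119, 2.317, 0.004]
contact_force: [-1.2, 0.1, 6.0]
gripper_width: 0.0102
time_s: 20.95
position: [0.5301, -0.1303, 0.0939]
ee_rot: [2.119, 2.317, 0.003]
contact_force: [-0.6, -0.4, 0.6]
gripper_width: 0.0103
xyz [-134.1, 56.7, 2.9] ang [0.001, -0.001, 0.037] | t 21.0
```

View pics/w12.png

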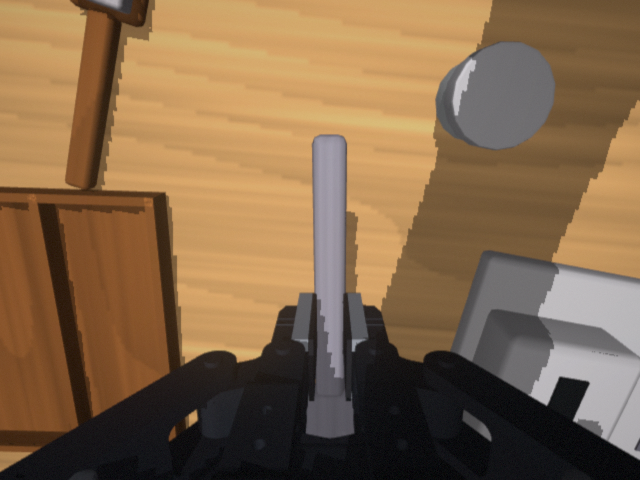

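```bash
python3 -m jog '{"xyz":[[-45,19,0],[-90,38,0],[-134,57,0],[-134,57,0],[-134,57,0],[-134,57,0],[-134,57,0]],"angular":[[0,0,0.01],[0,0,0.02],[0,0,0.037],[0,0,0.037],[0,0,0.037],[0,0,0.037],[0,0,0.037]]}'
python3 - <<'E'
from h import *
snap("wrist","w13");snap("top","t13")
R=down(np.deg2rad(93.0)); tx=np.array([np.cos(.052),np.sin(.052),0])
nf=np.array([.6008,-.2586,0])
move(nf-tx*.003+[0,0,.09],R)
E
```

```text
time_s: 21.7
position: [0.5981, -0.2561, 0.0929]
ee_rot: [-2.158, -2.281, -0.002]
contact_force: [0.2, 0.5, 0.2]
gripper_width: 0.0099
xyz [-1.9, -0.8, 3.4] ang [0.001, -0.001, 0.003] | t 21.8
```

View pics/w13.png

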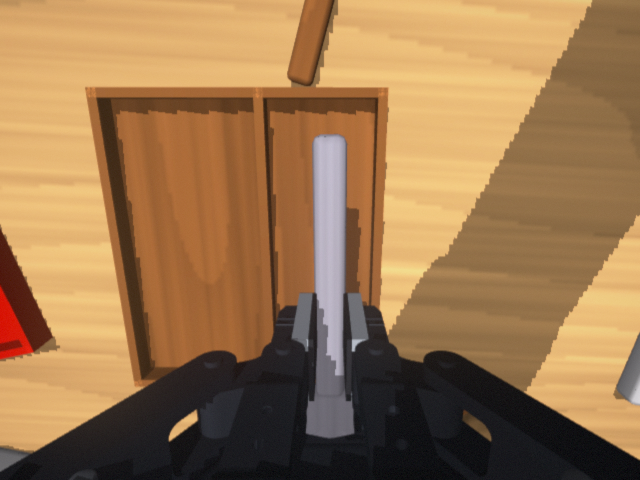

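View pics/t13.png

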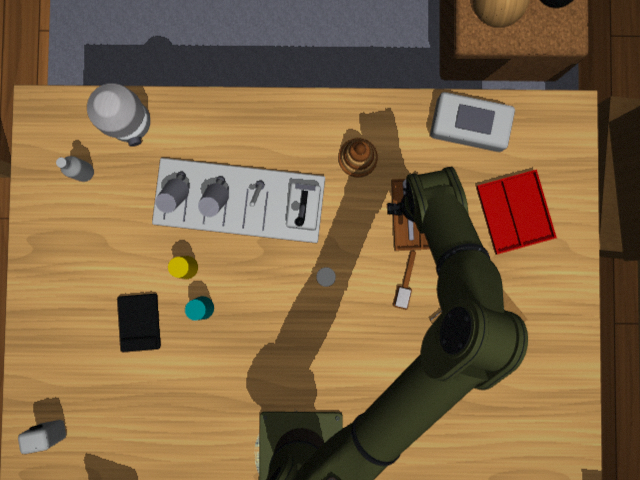

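```bash
python3 -m jog '{"xyz":[[-2,-1,30],[-2,-1,55],[-2,-1,70],[-2,-1,78],[-2,-1,82],[-2,-1,84],[-2,-1,84]],"angular":[[0,0,0],[0,0,0],[0,0,0],[0,0,0],[0,0,0],[0,0,0],[0,0,0]]}'
python3 -m jog '{"xyz":[[0,0,1],[0,0,1],[0,0,1]],"angular":[[0,0,0],[0,0,0],[0,0,0]]}'
python3 -m jog '{"xyz":[[0,0,0],[0,0,0],[0,0,0],[0,0,0],[0,0,0]],"angular":[[0,0,0],[0,0,0],[0,0,0],[0,0,0],[0,0,0]]}' 22
python3 -m jog '{"xyz":[[0,0,-10],[0,0,-40],[0,0,-80],[0,0,-120],[0,0,-140],[0,0,-140],[0,0,-140]],"angular":[[0,0,0],[0,0,0],[0,0,0],[0,0,0],[0,0,0],[0,0,0],[0,0,0]]}'
python3 - <<'E'
from h import *
p,d,c=snap("wrist","w14"); np.savez("w14.npz",p=p,d=d,V=c["view"])
print(get_obs()["joint_positions"].round(2))
E
```

```text
time_s: 22.5
position: [0.5985, -0.2603, 0.0101]
ee_rot: [2.161, 2.278, 0.004]
contact_force: [0.4, 0.3, -1.0]
gripper_width: 0.0097
time_s: 22.8
position: [0.5981, -0.2603, 0.0088]
ee_rot: [2.162, 2.278, 0.003]
contact_force: [-0.7, 0.1, -0.9]
gripper_width: 0.01
time_s: 23.3
position: [0.598, -0.2602, 0.0084]
ee_rot: [2.162, 2.279, 0.003]
contact_force: [-0.7, 0.3, 0.5]
gripper_width: 0.0221
time_s: 24.0
position: [0.5976, -0.2605, 0.1491]
ee_rot: [2.161, 2.278, 0.003]
contact_force: [-0.4, -0.2, 0.1]
gripper_width: 0.0219
[ 0.65  0.88 -0.6   1.54  0.58  0.9   1.47]
```

View pics/w14.png

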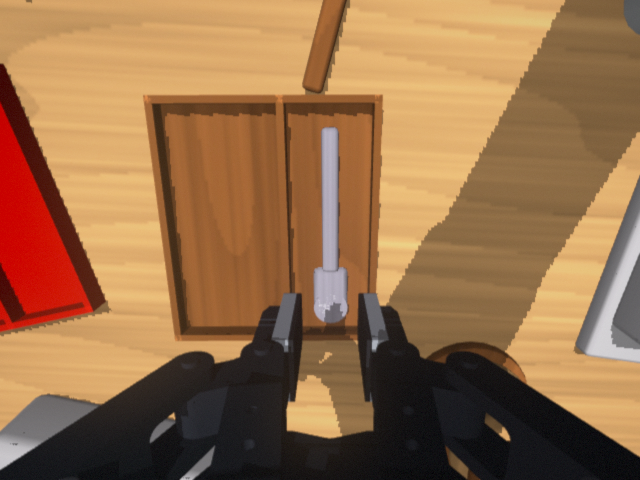

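Run:
```python
from h import *
move([.439,-.2594,.15],down(np.deg2rad(77)))
```

```text
xyz [9.3, -157.7, -2.0] ang [-0.0, -0.001, 0.28] | t 24.05
```

```bash
python3 -m jog '{"xyz":[[9,-50,-2],[9,-100,-2],[9,-158,-2],[9,-158,-2],[9,-158,-2],[9,-158,-2],[9,-158,-2],[9,-158,-2]],"angular":[[0,0,0.1],[0,0,0.2],[0,0,0.28],[0,0,0.28],[0,0,0.28],[0,0,0.28],[0,0,0.28],[0,0,0.28]]}' 50
python3 - <<'E'
from h import *
p,d,c=snap("wrist","w15"); np.savez("w15.npz",p=p,d=d,V=c["view"])
print(get_obs()["joint_positions"].round(2))
move([.439,-.2594,.15],down(np.deg2rad(77)))
E
```

```text
time_s: 24.85
position: [0.4411, -0.2592, 0.15]
ee_rot: [2.457, 1.956, 0.005]
contact_force: [-0.5, 0.5, -0.2]
gripper_width: 0.0501
[ 0.75  0.71 -0.51  1.98  0.59  0.6   1.2 ]
xyz [-0.5, -1.7, -0.0] ang [0.002, -0.002, 0.001] | t 24.9
```

View pics/w15.png

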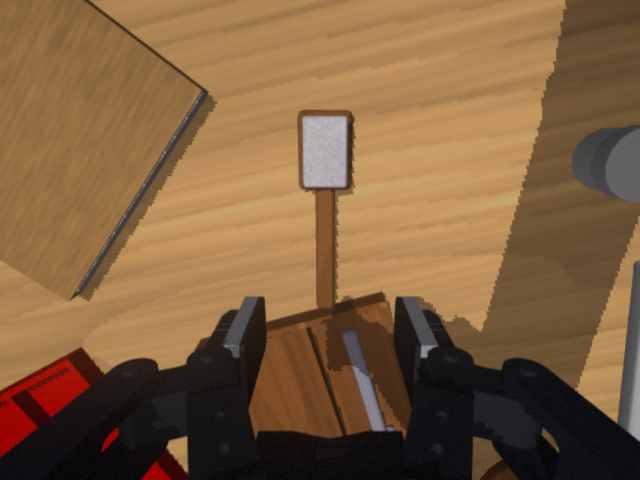

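Run:
```python
from h import *
z=np.load("w15.npz");c=calibration("wrist");c["view"]=z["V"]
h=ray(326,110,.012,c)[:2]; t=ray(326,305,.010,c)[:2]; j=ray(326,188,.012,c)[:2]
print("head end",h,"handle end",t,"junction",j,np.linalg.norm(h-t), np.degrees(np.arctan2(*(h-t)[::-1])))
e=(h-t)/np.linalg.norm(h-t); print("org from head",h-.072*e,"from junction",j-.018*e,"from end",t+.075*e)
```

```text
head end [ 0.36308634 -0.24421308] handle end [ 0.50395827 -0.27707165] junction [ 0.41420535 -0.25613179] 0.14465333704873906 166.8704318841854
org from head [ 0.43320417 -0.26056816] from junction [ 0.43173481 -0.26022056] from end [ 0.43091886 -0.26003511]
```

```bash
python3 -m jog '{"xyz":[[0,-2,40],[0,-2,80],[0,-2,115],[0,-2,135],[0,-2,146],[0,-2,146],[0,-2,146]],"angular":[[0,0,0],[0,0,0],[0,0,0],[0,0,0],[0,0,0],[0,0,0],[0,0,0]]}'
python3 -m jog '{"xyz":[[0,0,0],[0,0,0],[0,0,0],[0,0,0],[0,0,0],[0,0,0],[0,0,0],[0,0,0]],"angular":[[0,0,0],[0,0,0],[0,0,0],[0,0,0],[0,0,0],[0,0,0],[0,0,0],[0,0,0]]}' 5 50
python3 -m jog '{"xyz":[[0,0,0],[0,0,-30],[0,0,-70],[0,0,-110],[0,0,-130],[0,0,-130]],"angular":[[0,0,0],[0,0,0],[0,0,0],[0,0,0],[0,0,0],[0,0,0]]}'
python3 - <<'E'
from h import *
p,d,c=snap("wrist","w16")
wf=np.array([.6047,-.3335,0]); tx=np.array([np.cos(.052),np.sin(.052),0])
move(wf-.005*tx+[0,0,.13],down(np.deg2rad(-87)))
E
```

```text
time_s: 25.6
position: [0.4385, -0.2592, 0.0047]
ee_rot: [2.458, 1.955, 0.004]
contact_force: [0.4, -0.2, 0.8]
gripper_width: 0.0503
time_s: 26.4
position: [0.4382, -0.2596, 0.0053]
ee_rot: [2.457, 1.954, 0.004]
contact_force: [-1.1, 0.1, 5.6]
gripper_width: 0.0123
time_s: 27.0
position: [0.4392, -0.2602, 0.1373]
ee_rot: [2.455, 1.95, 0.007]
contact_force: [0.6, -0.1, -1.4]
gripper_width: 0.0123
xyz [-35.3, 174.1, 6.4] ang [0.0, -0.006, 2.861] | t 27.05
```

View pics/w16.png

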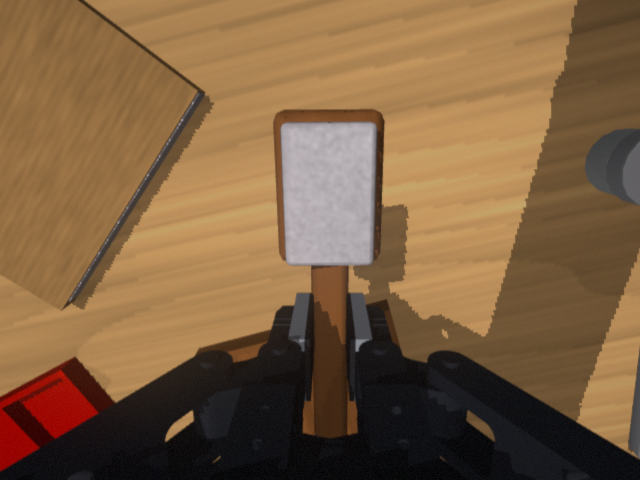

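```bash
python3 -m jog '{"xyz":[[-2,9,0],[-4,18,0],[-6,27,0],[-8,36,0],[-10,45,0],[-12,54,0],[-14,63,0],[-16,72,0],[-18,80,0],[-18,87,0]],"angular":[[0,0,0.14],[0,0,0.28],[0,0,0.42],[0,0,0.56],[0,0,0.7],[0,0,0.84],[0,0,0.98],[0,0,1.12],[0,0,1.26],[0,0,1.4]]}'
python3 - <<'E'
from h import *
print(get_obs()["joint_positions"].round(2))
wf=np.array([.6047,-.3335,0]); tx=np.array([np.cos(.052),np.sin(.052),0])
move(wf-.005*tx+[0,0,.13],down(np.deg2rad(-87)))
E
```

```text
time_s: 28.05
position: [0.5174, -0.2966, 0.1327]
ee_rot: [-3.139, 0.098, 0.002]
contact_force: [0.9, -0.5, -0.4]
gripper_width: 0.0123
[ 0.52  0.78 -0.14  1.74  0.16  0.63  0.23]
xyz [84.4, 31.9, 2.5] ang [0.0, 0.002, 1.456] | t 28.05
```

```bash
python3 -m jog '{"xyz":[[9,3,0],[18,6,0],[27,9,0],[36,12,0],[45,15,0],[54,18,0],[63,22,0],[72,26,0],[80,30,0],[84,32,0]],"angular":[[0,0,0.14],[0,0,0.28],[0,0,0.42],[0,0,0.56],[0,0,0.7],[0,0,0.84],[0,0,0.98],[0,0,1.12],[0,0,1.26],[0,0,1.4]]}'
python3 -m jog '{"xyz":[[0,0,0],[0,0,0],[0,0,0]],"angular":[[0,0,0.05],[0,0,0.05],[0,0,0.05]]}'
python3 - <<'E'
from h import *
print(get_obs()["joint_positions"].round(2))
snap("wrist","w17"); snap("top","t17")
wf=np.array([.6047,-.3335,0]); tx=np.array([np.cos(.052),np.sin(.052),0])
move(wf-.005*tx+[0,0,.13],down(np.deg2rad(-87)))
E
```

```text
time_s: 29.05
position: [0.5999, -0.333, 0.1325]
ee_rot: [2.339, -2.097, -0.002]
contact_force: [-0.5, 0.1, -0.5]
gripper_width: 0.0124
time_s: 29.35
position: [0.5994, -0.3327, 0.1331]
ee_rot: [-2.293, 2.147, 0.003]
contact_force: [-1.3, -0.2, -1.4]
gripper_width: 0.0123
[ 0.3   0.9   0.27  1.46 -0.3   0.82 -0.82]
xyz [0.9, 0.1, 3.7] ang [-0.0, 0.001, 0.013] | t 29.45
```

View pics/w17.png

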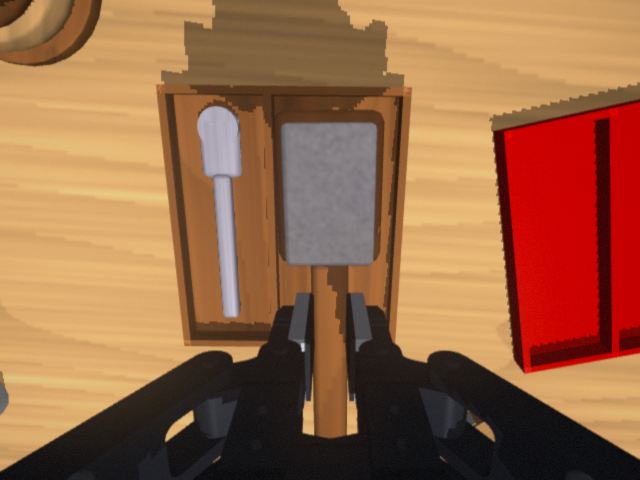

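View pics/t17.png

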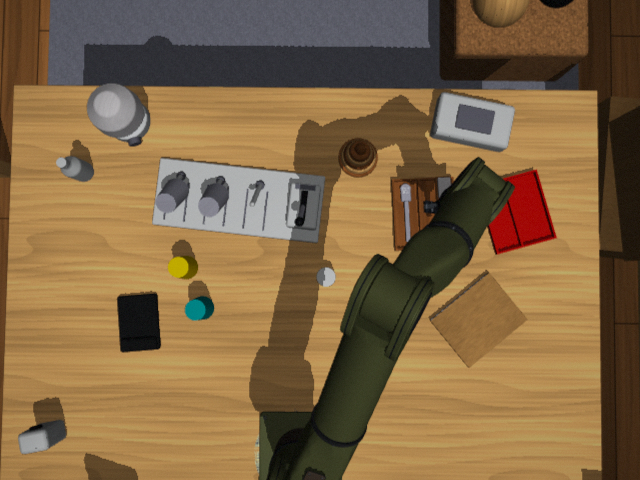

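```bash
python3 -m jog '{"xyz":[[1,0,40],[1,0,75],[1,0,100],[1,0,113],[1,0,119],[1,0,122],[1,0,122]],"angular":[[0,0,0.01],[0,0,0.01],[0,0,0.01],[0,0,0.01],[0,0,0.01],[0,0,0.01],[0,0,0.01]]}'
python3 -m jog '{"xyz":[[0,0,1],[0,0,1.5],[0,0,1.5]],"angular":[[0,0,0],[0,0,0],[0,0,0]]}'
python3 -m jog '{"xyz":[[0,0,0],[0,0,0],[0,0,0],[0,0,0],[0,0,0]],"angular":[[0,0,0],[0,0,0],[0,0,0],[0,0,0],[0,0,0]]}' 28
python3 -m jog '{"xyz":[[0,0,-10],[0,0,-40],[0,0,-80],[0,0,-120],[0,0,-160],[0,0,-180],[0,0,-180],[0,0,-180]],"angular":[[0,0,0],[0,0,0],[0,0,0],[0,0,0],[0,0,0],[0,0,0],[0,0,0],[0,0,0]]}'
python3 - <<'E'
from h import *
p,d,c=snap("wrist","w18"); np.savez("w18.npz",p=p,d=d,V=c["view"])
print(get_obs()["joint_positions"].round(2))
E
```

```text
time_s: 30.15
position: [0.6012, -0.3345, 0.0133]
ee_rot: [-2.279, 2.159, -0.003]
contact_force: [0.6, 0.1, -0.8]
gripper_width: 0.0119
time_s: 30.45
position: [0.6009, -0.3341, 0.0115]
ee_rot: [-2.28, 2.159, -0.002]
contact_force: [1.0, 0.6, -1.1]
gripper_width: 0.0119
time_s: 30.95
position: [0.6006, -0.3339, 0.0109]
ee_rot: [-2.28, 2.159, -0.001]
contact_force: [0.3, 0.7, -0.7]
gripper_width: 0.0278
time_s: 31.75
position: [0.6001, -0.3339, 0.1913]
ee_rot: [-2.279, 2.159, -0.001]
contact_force: [0.6, -0.8, -1.2]
gripper_width: 0.0283
[ 0.29  0.84  0.3   1.41 -0.28  0.93 -0.85]
```

View pics/w18.png

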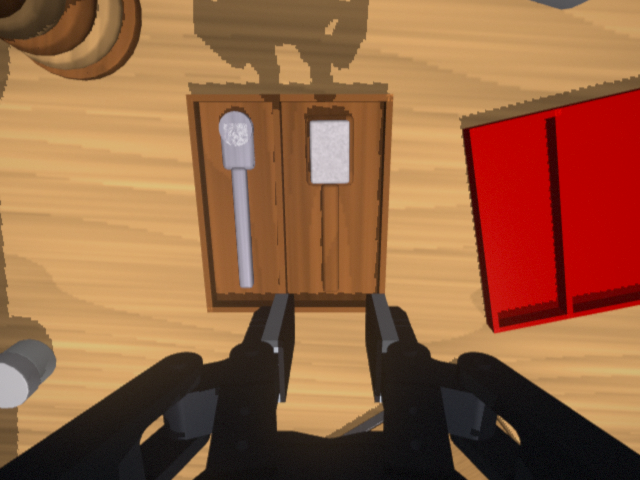

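Brush and spoon are both flat with heads at the far end. Numeric check, then measure the lever ball.

Run:
```python
from h import *
z=np.load("w18.npz");c=calibration("wrist");c["view"]=z["V"];W=cloud(z["d"],c)
tc=np.array([.603,-.301]);th=.052
def tf(q): 
    q=np.asarray(q)[:2]-tc; return np.array([q@[np.cos(th),np.sin(th)],q@[-np.sin(th),np.cos(th)]])
for nm,u,v,zz in [("tray nw",192,97,.018),("tray ne",391,97,.018),("tray sw",210,310,.018),("spoon end",246,286,.013),("spoon neck",239,168,.013),("spoon tip",236,112,.011),("brush end",331,290,.015),("brush neck",331,186,.016),("brush tip",330,108,.016)]:
    w=W[v-1:v+2,u-1:u+2].reshape(-1,3); print(nm,tf(ray(u,v,zz,c)).round(4),"depth z",np.nanmedian(w[:,2]).round(4))
for v in (200,240,280): print("z spoon",W[v,243,2].round(4),"brush",W[v,331,2].round(4))
p,d,c=snap("top","t18"); hsv=cv2.cvtColor(p,cv2.COLOR_RGB2HSV)
W=cloud(d,c);w=W.reshape(-1,3); w=w[np.isfinite(w[:,2])]
k=(w[:,2]>0.13)&(w[:,2]<.17)&(np.hypot(w[:,0]-.568,w[:,1]-.006)<.03); s=w[k]; print(len(s),(s.min(0)+s.max(0))/2,s.mean(0),s.max(0))
p2,d2,c2=snap("scene","s18");W=cloud(d2,c2);w=W.reshape(-1,3); w=w[np.isfinite(w[:,2])]
k=(w[:,2]>0.13)&(w[:,2]<.17)&(np.hypot(w[:,0]-.568,w[:,1]-.006)<.03); s=w[k]; print(len(s),(s.min(0)+s.max(0))/2,s.mean(0),s.max(0))
R=down(np.deg2rad(-95.8)); move(np.array([.568,.005,0])-.065*SX+[0,0,.2],R)
```

```text
tray nw [0.0851 0.0698] depth z 0.0171
tray ne [ 0.0854 -0.079 ] depth z 0.0177
tray sw [-0.0905  0.0712] depth z 0.0178
spoon end [-0.0699  0.0395] depth z 0.0133
spoon neck [0.032  0.0391] depth z 0.0121
spoon tip [0.0747 0.0392] depth z 0.0118
brush end [-0.0726 -0.0346] depth z 0.0153
brush neck [ 0.0183 -0.0343] depth z 0.0156
brush tip [ 0.0776 -0.0334] depth z 0.0033
z spoon 0.0133 brush 0.0155
z spoon 0.0141 brush 0.0161
z spoon 0.0137 brush 0.0162
74 [0.56832569 0.00679586 0.14516598] [0.56761986 0.00596002 0.15060131] [0.57935433 0.01747447 0.15975678]
86 [0.57053548 0.00812818 0.1441879 ] [0.57137148 0.00948116 0.14748851] [0.58297982 0.01882276 0.15797249]
xyz [-349.7, 77.2, -9.7] ang [0.001, 0.003, 0.155] | t 31.9
```

View pics/s18.png

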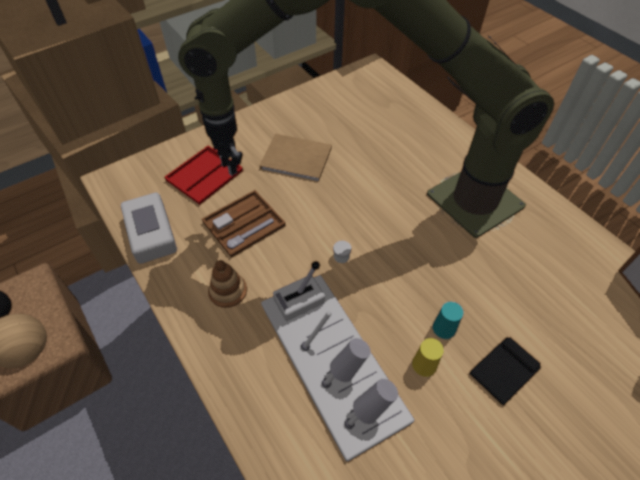

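```bash
python3 -m jog '{"xyz":[[-44,10,-10],[-88,20,-10],[-132,30,-10],[-176,40,-10],[-220,50,-10],[-264,60,-10],[-308,70,-10],[-352,77,-10],[-352,77,-10],[-352,77,-10]],"angular":[[0,0,0.02],[0,0,0.04],[0,0,0.06],[0,0,0.08],[0,0,0.1],[0,0,0.12],[0,0,0.14],[0,0,0.155],[0,0,0.155],[0,0,0.155]]}' 0
python3 -m jog '{"xyz":[[0,0,0],[0,0,0],[0,0,0]],"angular":[[0,0,0],[0,0,0],[0,0,0]]}'
python3 - <<'E'
from h import *
p,d,c=snap("wrist","w19")
b=np.array([.568,.007,.148]);o=get_obs();q=o["position"]-b;print("rel ball SX,SY,z",q@SX,q@SY,q[2],"ball px",proj(b,c), o["joint_positions"].round(2))
move(b-.06*SX-[0,0,.02],down(np.deg2rad(-95.8)))
E
```

```text
time_s: 32.9
position: [0.5037, 0.0145, 0.2003]
ee_rot: [-2.111, 2.327, 0.001]
contact_force: [0.6, -0.9, 0.7]
gripper_width: -0.0
time_s: 33.2
position: [0.5044, 0.0117, 0.201]
ee_rot: [-2.103, 2.332, -0.001]
contact_force: [-0.1, 0.4, -1.1]
gripper_width: 0.0003
rel ball SX,SY,z -0.06374966535776687 -0.001524506728720318 0.05300577553989133 ball px (np.float64(324.20171408036487), np.float64(141.4874235800396)) [-0.36  0.61  0.39  1.98 -0.39  0.62 -1.39]
xyz [-1.5, -3.6, 73.0] ang [-0.002, 0.001, -0.002] | t 33.25
```

View pics/w19.png

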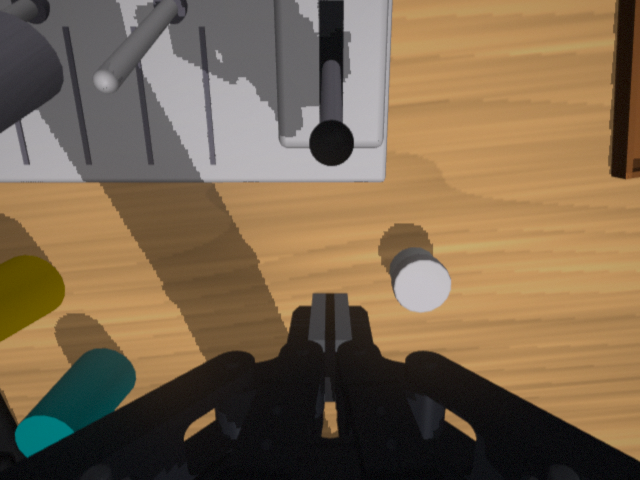

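```bash
python3 -m jog '{"xyz":[[0,0,30],[0,0,60],[0,0,74],[0,0,74],[0,-15,74],[0,-30,74],[0,-38,74],[0,-45,74],[0,-50,74],[0,-50,74]],"angular":[[0,0,0],[0,0,0],[0,0,0],[0,0,0],[0,0,0],[0,0,0],[0,0,0],[0,0,0],[0,0,0],[0,0,0]]}'
python3 - <<'E'
from h import *
p,d,c=snap("wrist","w20");p,d,c=snap("scene","s20")
cv2.imwrite("pics/s20c.png",cv2.resize(p[200:360,220:420],None,fx=3,fy=3)[:,:,::-1])
b=np.array([.568,.007,.148]);o=get_obs();q=o["position"]-b;print("rel ball SX,SY,z",q@SX,q@SY,q[2])
E
```

```text
time_s: 34.25
position: [0.5536, 0.0079, 0.1272]
ee_rot: [-2.106, 2.33, 0.001]
contact_force: [-3.5, 1.2, 2.2]
gripper_width: 0.0001
rel ball SX,SY,z -0.014398031007237022 -0.0004500714603799765 -0.02084868167979162
```

View pics/w20.png

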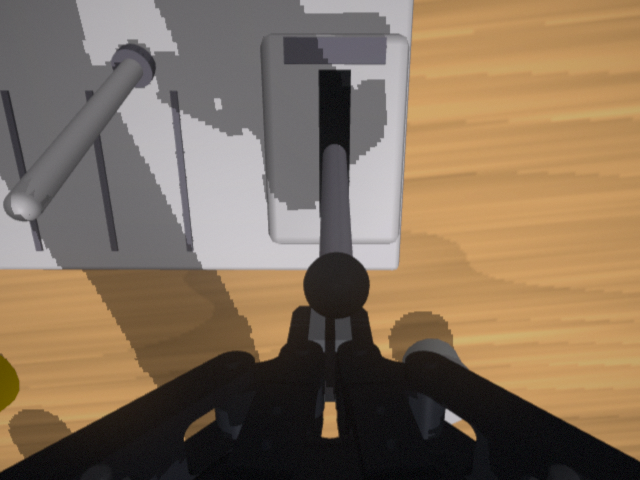

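View pics/s20c.png

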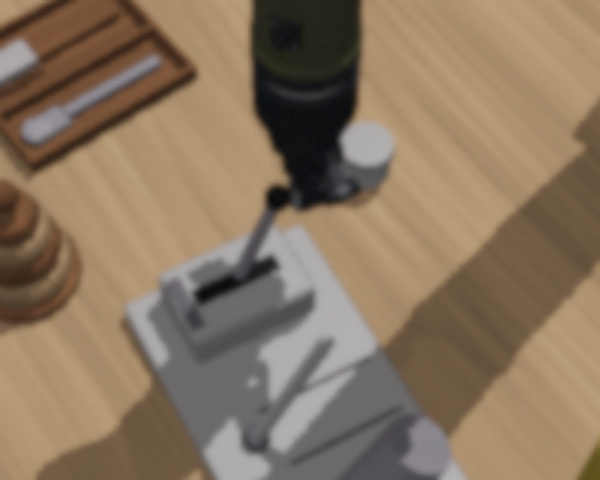

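```bash
python3 -m jog '{"xyz":[[0,-8,0],[0,-16,0],[0,-24,0],[0,-32,0],[0,-38,0],[0,-44,0],[0,-50,0],[0,-55,0],[0,-60,0],[0,-60,0]],"angular":[[0,0,0],[0,0,0],[0,0,0],[0,0,0],[0,0,0],[0,0,0],[0,0,0],[0,0,0],[0,0,0],[0,0,0]]}'
python3 - <<'E'
from h import *
p,d,c=snap("wrist","w21");p,d,c=snap("scene","s21")
cv2.imwrite("pics/s21c.png",cv2.resize(p[200:360,220:420],None,fx=3,fy=3)[:,:,::-1])
b=np.array([.568,.007,.148]);o=get_obs();q=o["position"]-b;print("rel ball SX,SY,z",q@SX,q@SY,q[2])
E
```

```text
time_s: 35.35
position: [0.6149, 0.0022, 0.1269]
ee_rot: [-2.106, 2.328, -0.002]
contact_force: [-1.0, 0.9, -0.3]
gripper_width: -0.0002
rel ball SX,SY,z 0.047112640782713544 -4.968077936345582e-05 -0.020757344775104297
```

View pics/w21.png

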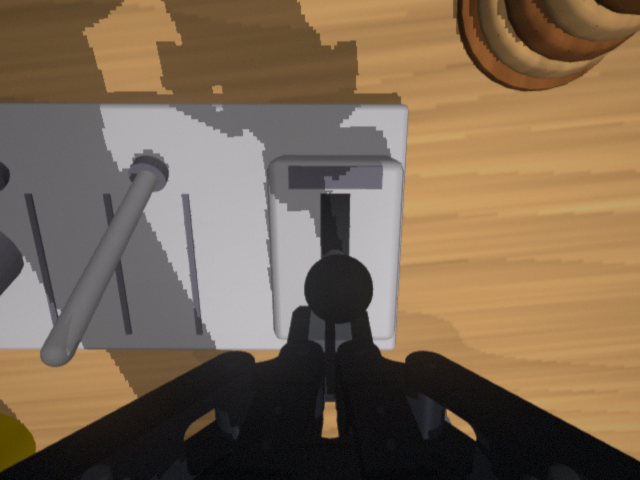

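View pics/s21c.png

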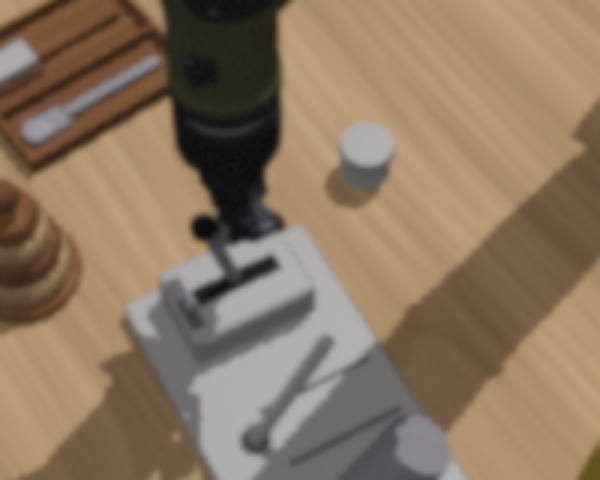

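Run:
```python
from h import *
cw=calibration("wrist");cs=calibration("scene")
def tri(pts):
    A=np.zeros((3,3));B=np.zeros(3)
    for u,v,c in pts:
        a=ray(u,v,0,c);b=ray(u,v,1,c);e=(b-a)/np.linalg.norm(b-a);M=np.eye(3)-np.outer(e,e);A+=M;B+=M@a
    return np.linalg.solve(A,B)
b1=tri([(338,287,cw),(287.7,276,cs)]);print("ball now",b1)
# pivot: where the rod meets the console; slot ends in scene view at z .056
for u,v in [(278,262),(197,298)]:
    print("slot end",ray(220+u/3,200+v/3,.056,cs))
ct=calibration("top")
b0=np.array([.568,.007,.148]);print("travel along SX",(b1-b0)@SX)
p,d,c=snap("scene","s22");
cv2.imwrite("pics/s22c.png",cv2.resize(p[230:330,250:350],None,fx=6,fy=6,interpolation=cv2.INTER_CUBIC)[:,:,::-1])
```

```text
ball now [ 0.63512699 -0.00313771  0.14640777]
slot end [0.57614978 0.00851372 0.056     ]
slot end [ 6.48271212e-01 -3.47583010e-04  5.60000000e-02]
travel along SX 0.06780783026514582
```

View pics/s22c.png

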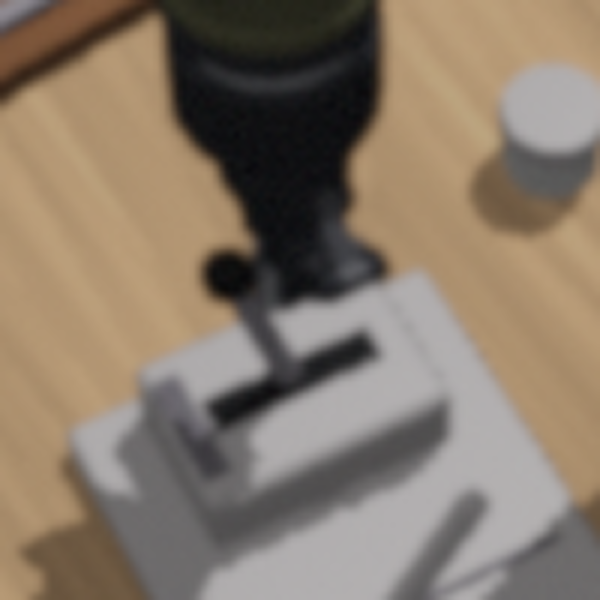

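```bash
for i in 1; do python3 -m jog '{"xyz":[[0,-2,0],[0,-4,0],[0,-4,0]],"angular":[[0,0,0],[0,0,0],[0,0,0]]}'; python3 -m jog '{"xyz":[[0,-2,0],[0,-4,0],[0,-4,0]],"angular":[[0,0,0],[0,0,0],[0,0,0]]}'; python3 -m jog '{"xyz":[[0,-2,0],[0,-4,0],[0,-4,0]],"angular":[[0,0,0],[0,0,0],[0,0,0]]}'; done
python3 - <<'E'
from h import *
p,d,c=snap("wrist","w23");p,d,c=snap("scene","s23")
cv2.imwrite("pics/s23c.png",cv2.resize(p[230:330,250:350],None,fx=6,fy=6,interpolation=cv2.INTER_CUBIC)[:,:,::-1])
b=np.array([.568,.007,.148]);o=get_obs();q=o["position"]-b;print("rel ball SX,SY,z",q@SX,q@SY,q[2],o["contact_force"])
cs=calibration("scene");print("rod base",ray(298,292,.056,cs))
E
```

```text
time_s: 35.8
position: [0.6174, 0.0019, 0.127]
ee_rot: [-2.106, 2.33, 0.001]
contact_force: [-2.2, 0.8, 0.5]
gripper_width: -0.0
time_s: 36.1
position: [0.6219, 0.0015, 0.1271]
ee_rot: [-2.106, 2.329, -0.0]
contact_force: [-2.2, -0.1, -0.7]
gripper_width: -0.0002
time_s: 36.4
position: [0.6263, 0.001, 0.1273]
ee_rot: [-2.105, 2.329, -0.001]
contact_force: [-3.1, 0.4, -0.5]
gripper_width: 0.0001
rel ball SX,SY,z 0.05858463203110472 -0.00015260571765609638 -0.02061397517642058 [-2.1237994   1.00554752 -0.84040719]
rod base [ 0.61280038 -0.0006499   0.056     ]
```

View pics/s23c.png

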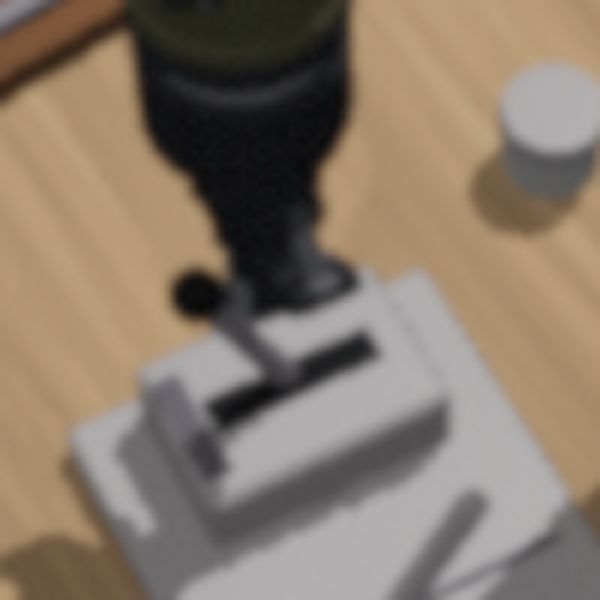

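View pics/w23.png

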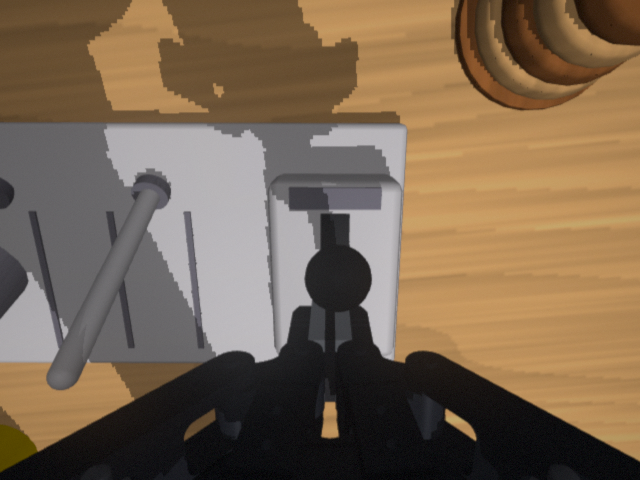

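```bash
python3 -m jog '{"xyz":[[0,-2,0],[0,-4,0],[0,-5,0],[0,-5,0]],"angular":[[0,0,0],[0,0,0],[0,0,0],[0,0,0]]}'
python3 -m jog '{"xyz":[[0,5,0],[0,20,0],[0,50,0],[0,80,0],[0,80,-40],[0,80,-80],[0,80,-80],[0,80,-80]],"angular":[[0,0,0],[0,0,0],[0,0,0],[0,0,0],[0,0,0],[0,0,0],[0,0,0],[0,0,0]]}'
python3 - <<'E'
from h import *
p,d,c=snap("wrist","w24");p2,d2,c2=snap("scene","s24");p3,d3,c3=snap("top","t24")
cv2.imwrite("pics/s24c.png",cv2.resize(p2[180:440,230:430],None,fx=2.3,fy=2.3,interpolation=cv2.INTER_CUBIC)[:,:,::-1])
for n,(D,C) in dict(w=(d,c),s=(d2,c2),t=(d3,c3)).items():
    W=cloud(D,C);w=W.reshape(-1,3); w=w[np.isfinite(w[:,2])]
    k=(w[:,2]>0.132)&(w[:,2]<.17)&(abs((w-[.6125,0,0])@SX)<.08)&(abs(w[:,1])<.025); s=w[k]; print(n,len(s),(s.min(0)+s.max(0))/2,s.mean(0),s.max(0))
o=get_obs();print(o["time_s"],o["position"],o["joint_positions"].round(2))
E
```

```text
time_s: 36.9
position: [0.631, 0.0004, 0.1272]
ee_rot: [-2.105, 2.329, -0.001]
contact_force: [-2.7, 0.8, 0.2]
gripper_width: -0.0004
time_s: 37.7
position: [0.5525, 0.0083, 0.2085]
ee_rot: [-2.103, 2.327, -0.005]
contact_force: [-0.3, 0.6, -0.5]
gripper_width: 0.0001
w 2000 [ 0.65390715 -0.00523486  0.14546358] [ 0.65373918 -0.00510121  0.15264986] [0.66599845 0.00556237 0.158911  ]
s 79 [ 0.65584981 -0.00098794  0.14617283] [0.65658704 0.00093003 0.15139061] [0.66654727 0.00880551 0.15988897]
t 81 [ 0.65414707 -0.00268924  0.1465837 ] [ 0.65406189 -0.00320907  0.15125185] [0.66591256 0.00672302 0.1606174 ]
37.85 [0.55059529 0.00857146 0.20626354] [-0.34  0.66  0.41  1.84 -0.38  0.72 -1.39]
```

View pics/s24c.png

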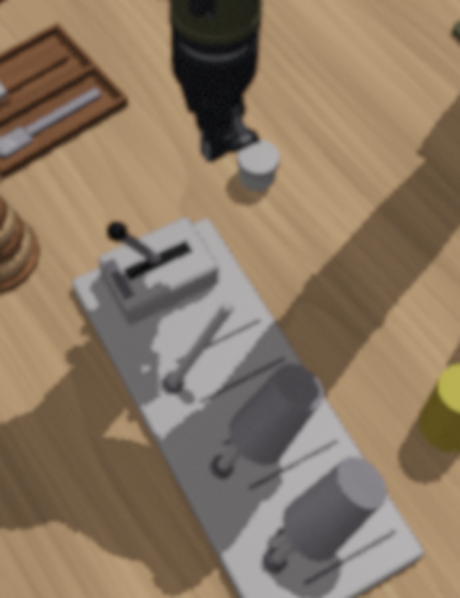

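View pics/t24.png

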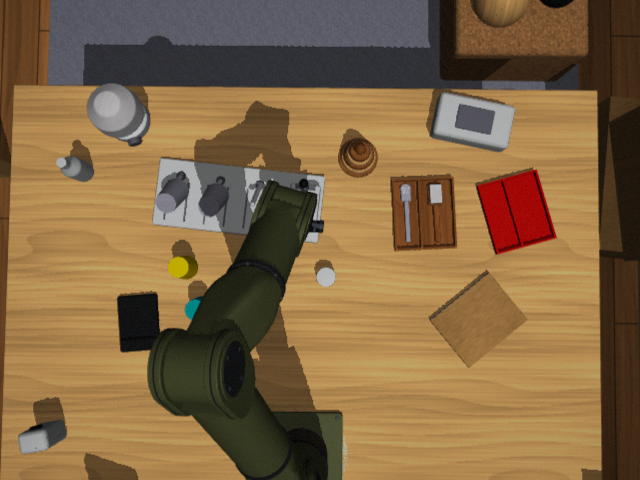

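Run:
```python
from h import *
p,d,c=snap("scene","s25");W=cloud(d,c)
for i in (1,2):
    root=TIP[i]-.13*PA
    q=W[np.isfinite(W[...,2])]-root
    L=np.stack([q@PE,q@SY,q@PA],1)
    k=(abs(L[:,0])<.07)&(abs(L[:,1])<.045)&(L[:,2]>.05)&(L[:,2]<.16); L=L[k]
    h=np.percentile(L[:,2],98);s=L[L[:,2]>h-.012]
    print(i,len(L),"top along peg",h,"cap c",(s.min(0)+s.max(0))/2)
print(get_obs()["contact_force"])
```

```text
1 1248 top along peg 0.1375331259372362 cap c [-0.0195397   0.00342195  0.13215057]
2 1100 top along peg 0.13837577736953346 cap c [-0.01785147  0.00201795  0.13309351]
[-0.24174114 -0.61145217 -0.49810898]
```

View pics/s25.png

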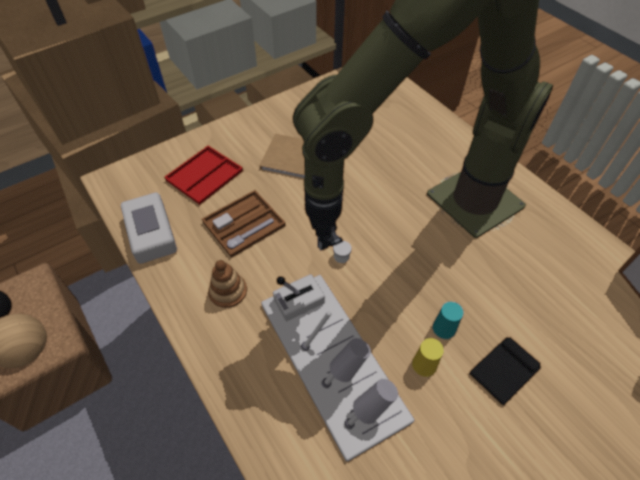

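```bash
python3 -c "
from bench import *
sign_off(); print(get_obs()['time_s'])"
```

```text
the job is handed in; nothing more can be done
the job is handed in; nothing more can be done
```

The job is handed in at about 38 s of robot time, with everything loaded and the lever pushed into the start notch; no verdict was reported.

- **Cups:** Only two steel cups were there, both 88 mm tall; there was no short cup. They hang on peg 1 and peg 2. The cap planes fitted 135.6–135.8 mm along the pegs, against 134 mm expected, and they tilt about 0.03 rad or less from the pegs.
- **Tray:** The spoon lies flat in the narrower compartment, about 3 mm off its centre line. The brush lies flat in the wider one, about 2 mm off. Both heads are at the far end, and neither had moved in the last pictures.
- **Lever:** I pushed it last. The ball travelled about 86 mm, and the push force was back to about 2 N beyond the detent. I worked the lever out to be at about 0.93 rad, and at least about 0.89, from the ball's position; there was no direct reading of the joint.
- **Other things:** The look-alikes and the other objects stayed where they were, judging by the pictures. The gripper was clear of everything, with about 0 N at the tool.

**Disagreements, both small:** wrist and top views differed by 2–5 mm on positions, and the gripper read about 2 mm less than the stated handle widths. No check failed.

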